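# Close the nesting canister around the small one

### The arm

A 7-joint arm with a two-finger parallel gripper is mounted at the origin on the work surface. World frame = base frame: x ahead of the robot, y to its left, z up, the work surface at z = 0. Lengths are in m, angles in rad, forces in N, time in s.
With the tool pointing down it reaches from about 0.4 to 0.85 m from the base axis. Payload 10.4 kg.
Tool frame: the origin (TCP) lies between the finger pads; the fingertips stand tip_extent ahead of it and the grasp point (between the pads) lies 2 mm behind it (tip_extent is the distance from the TCP to the fingertips, in m); z points along the fingers, y is the direction in which the jaws open and shut (so a half turn about z gives the same grasp; the last joint's range is limited). The gripper opens to 87 mm and grips with 3 to 60 N. Pads are 19 mm wide; open, the fingers measure 117 mm over their backs; the gripper's body (75 mm by 190 mm) begins 51 mm behind the grasp point.
Start: joints at [-1.323, 0.332, -0.065, 1.46, 0.022, 1.35, -0.088], TCP at [0.167, 0.602, 0.24] pointing down, gripper open.
Joint ranges: [-2.6, 2.6], [-0.5, 2.12], [-1.47, 1.34], [0.16, 2.42], [-1.27, 4.41], [0.06, 2.06], [-2.6, 2.6]. Speed limits (rad/s): [2.22, 2.22, 2.79, 2.79, 3.14, 3.14, 3.14].

### API

Orientations are given as a unit quaternion [x, y, z, w].
In Python, from bench import read_state, camera, camera_params, close_job, tip_extent gives the robot as it stands. The module is installed in compiled form; this text tells all that it offers.
- The arm moves only by the tool send_rows, never from a script. Its argument "steps" is a list of rows, each a list of 7 numbers: the turn, a rotation vector about the tool's x, y, z in degrees, then the shift along the tool's x, y, z in m, then the gripper's target within -1 to 1 (shut at 1, half-way at 0, fully open at -1). In form: [[ax, ay, az, x, y, z, jaw], ...]. A call has exactly 10 rows; each row shifts and turns the pose as measured when the row begins, along the tool's axes as they then stand; what a row does not reach is not made up. A row lasts 1/10 s, in which the tool goes at most 50 mm and 8.59 degrees, less where a joint would pass 70% of its speed; a pose out of reach is approached as far as the arm can. A call with a gripper value outside its range is refused whole. The fingers move at their own pace and stop on an object; "force" is the grip in N (left out, the last holds). Time passes only in rows, so rows that do not move let the fingers close, or fill a call up. It gives the time, the measured TCP pose, the force and the opening at its end, in the units of the state.
- read_state(): the state, without advancing time (a new reading comes with each control period).
- camera(name): name is "scene" or "top"; returns (picture, depth): 384x512x3 uint8, blue, green, red; 384x512 float32, m along the optical axis (not along the pixel's ray), 0 where there is no reading.
- camera_params(name): a dict with "camera_matrix" (3x3 intrinsics, pixels), "world_from_camera" (4x4, takes a point from camera to world coordinates). Camera axes: x right, y down, z forward; pixel columns grow to the right and rows downward; lengths in m; the calibration is good to about 2 mm. A picture is of the moment at which its call begins. camera_params takes no time and is no camera call.
- close_job(): hands the job in, once; it reports no verdict.
The state is a dict: "time": time; "joint_positions": joint angles; "joint_vel": joint speeds; "joint_torque": joint torques, N m; "ee_pos": TCP position; "eef_rot": TCP orientation; "ft_force": force on the tool from outside, world axes, zero at the start; "torque": the same for the moment, N m; "width": finger opening in m.
Only numpy, scipy, OpenCV 4.12 (cv2) and the standard library are available. Lean on these libraries where they do the work, as an engineer would, in place of code of your own. Each camera call takes 0.05 s, during which the arm holds its last target.

### The job

The small yellow canister is standing in the lower half of the big red nesting canister, and the red upper half has been left mouth up on the shelf. Turn the upper half over, fit it down over the yellow one until its rim rests on the lower half, and twist it clockwise (seen from above) without forcing it until it stops and the white stripes line up; then let go. Leave the other toys and the dish where they are.

Things in the scene. Friction and masses are not known exactly. Their poses are not given: they have to be found in the camera images.
- lower_half: Lower half of the big red canister: upright octagonal cup, 64 mm across flats, stuck to the shelf (top at z = 0) by a black suction foot 72 mm wide; it cannot move. Flats face its +x and every 45 deg from it; white stripes on its +x and -x flats. Origin: centre of the underside, on the shelf; z up. Body 8 to 50 mm high, then a shoulder and a narrower white collar.
- shoulder (a point): On the lower half's axis, 50 mm above the shelf: level of the flat shoulder on which the upper half's rim rests when closed. Axes as the lower half.
- collar_top (a point): On the lower half's axis, 72 mm above the shelf: top of the round white collar that rises from the shoulder, 45 mm outside, 39 mm inside diameter, its outer edge tapered to 41 mm over the top 5 mm.
- lower_lug (a point): Outer middle of one of two blue lugs on the outside of the collar, centred on the lower half's +x (this one) and -x. Each spans 90 deg around the collar, reaches 26.5 mm from the axis, lies 61 to 67 mm above the shelf. Between them two gaps, centred on +y and -y. Stops under the lugs end the twist and bar the wrong (counterclockwise) way.
- upper_half: Upper half of the red canister: loose octagonal cup, 65 mm long, 64 mm across flats, wall 3.5 mm, closed end (crown) 5 mm thick, 50 to 110 g. Origin: centre of the crown's outer face; z points from crown out of the mouth: up at the start, down once turned over. Flats face its +x and every 45 deg from it; white stripes on its +x and -x flats and across the crown.
- mouth (a point): Centre of the upper half's rim plane, 65 mm from its origin along z; axes as the upper half. Mouth down and centred within about 1.5 mm it goes over the collar and the yellow canister. Rim down on the shoulder = fully down; caught on lugs or collar it stays 14 to 17 mm too high. Once down it has 2 mm of up-down play. Over 150 N between the halves is forcing.
- upper_lug (a point): Inner middle of one of two blue lugs inside the upper half, 3 to 9 mm in from the rim, 24 mm from its axis, each spanning 72 deg, at -45 (this one) and +135 deg about its z (from +x to +y). They pass the gaps when, mouth down, its x axis stands 45 +-6 deg (mod 180) counterclockwise from above of the lower half's; then 45 deg clockwise to a hard stop, stripes in line.
- small_canister: Small closed yellow octagonal canister, 88 mm tall, 32 mm across flats, about 60 g, standing loosely in the lower half on its floor 14 mm above the shelf, so that its top is 102 mm above the shelf. Origin: centre of its underside, z up. The closed big canister leaves 8 mm above it.
- taxi: Bystander: orange die-cast taxi, 104 x 42 x 38 mm, origin under its centre, long along x.
- boat_trailer: Bystander: blue plastic boat trailer with a white boat, about 150 x 68 x 47 mm, origin on the shelf near its middle, long along x.
- carrier_truck: Bystander: green plastic car carrier truck, 236 x 60 x 84 mm, origin under its centre, long along x.
- dish: Bystander: white ceramic dish, 120 mm across, 30 mm high, origin under its centre.
Mind the look-alikes: they are no part of the job. Leave any turquoise look-alike of the upper_half alone.

How it is judged:
By the outcome, as a careful person would: the job done as asked, in the order asked, and still so for the second after the job is handed in, with the robot touching nothing.
It also fails if it takes over 72 s, if anything falls off the work surface, if the arm or the gripper's body presses on something with over 40 N, if the wrist force passes 120 N, or if a joint passes its speed limit or range.

## Working session

There is one attempt and no reset: what is moved stays moved. The work goes in short steps, Python scripts to look and compute and a tool call to move; the robot and the scene stay as the last step left them, time stands still between calls to the robot, and variables do not carry over. Pictures are saved under pics/ and viewed, and the job is handed in when it is done.

Besides the shell and the picture viewer there is one more tool, called after "Call:" as name(argument=value, ...) on one line, values as JSON. send_rows: Moves the arm, as the interface text tells. Its arguments: {"type":"object","properties":{"steps":{"type":"array"},"force":{"type":"number"}},"required":["steps"]}

```bash
mkdir -p pics; ls
python3 - <<'E'
from bench import *
import cv2,numpy as np
s=read_state();print(s);print(tip_extent if not callable(tip_extent) else tip_extent())
for n in("scene","top"):
    p,d=camera(n);cv2.imwrite(f"pics/{n}0.png",p);np.save(f"{n}0.npy",d)
    print(camera_params(n))
E
```

```text
pics
{'time': 0.0, 'joint_positions': array([-1.32258686,  0.33285502, -0.06472286,  1.46098633,  0.02162708,
        1.34990567, -0.08851755]), 'joint_vel': array([-8.17110451e-04,  1.87206820e-04, -5.44537949e-05,  2.35127414e-03,
        7.54564182e-04,  1.46491884e-03,  6.75993466e-04]), 'joint_torque': array([ 2.57849852e-04, -6.23254824e+01,  2.45334639e-02, -3.89904070e+01,
       -6.13957574e-02,  3.97933682e-02,  1.14402501e-04]), 'ee_pos': array([0.16709303, 0.6018499 , 0.23874303]), 'eef_rot': array([ 1.34975486e-01,  9.90848670e-01, -7.26836105e-04, -5.40826648e-05]), 'ft_force': array([-0.58338849,  0.30398089,  0.09936324]), 'torque': array([-0.01333481, -0.01847237,  0.04502557]), 'width': 0.08658914636322455}
0.017
{'camera_matrix': array([[499.92737859,   0.        , 261.82623834],
       [  0.        , 499.92737859, 192.70760862],
       [  0.        ,   0.        ,   1.        ]]), 'world_from_camera': array([[-0.76853174,  0.49927745, -0.40010123,  1.09012535],
       [ 0.63964421,  0.61387357, -0.46261704,  0.54562539],
       [ 0.01463731, -0.61145831, -0.79114125,  1.04683145],
       [ 0.        ,  0.        ,  0.        ,  1.        ]])}
{'camera_matrix': array([[445.96242727,   0.        , 261.40355212],
       [  0.        , 445.96242727, 190.36509395],
       [  0.        ,   0.        ,   1.        ]]), 'world_from_camera': array([[ 0.01381088, -0.98915311,  0.14623739,  0.38506333],
       [-0.99990094, -0.013265  ,  0.00470741,  0.00503861],
       [-0.00271651, -0.14628792, -0.98923833,  1.40688319],
       [ 0.        ,  0.        ,  0.        ,  1.        ]])}
```

View pics/scene0.png

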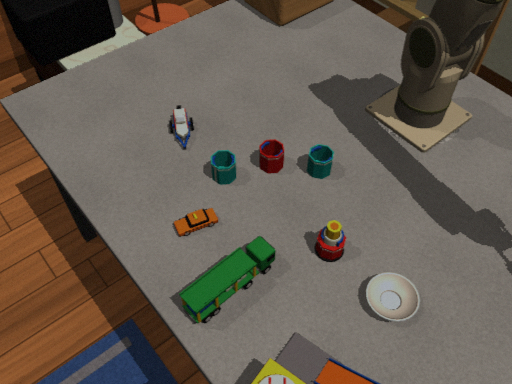

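View pics/top0.png

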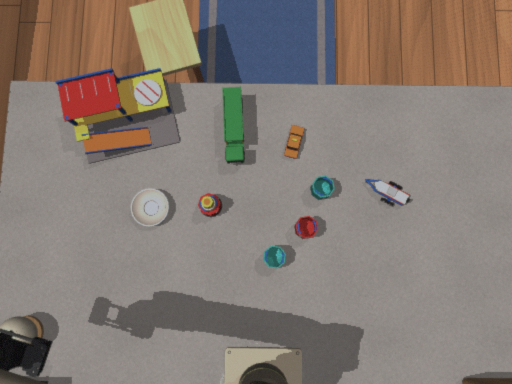

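The red open cup is at scene (271,156) / top (306,227). The turquoise look-alikes are at scene (223,167) and (320,161), top (322,188) and (275,257). The lower half with the yellow canister is at scene (330,242) / top (210,205). I choose the red cup, and will check it in a close crop.

```bash
cat > h.py <<'E'
import cv2,numpy as np
from bench import *
def rays(n,uv):
    P=camera_params(n);K=P["camera_matrix"];T=P["world_from_camera"]
    uv=np.atleast_2d(uv).astype(float)
    r=np.c_[(uv-[K[0,2],K[1,2]])/K[0,0],np.ones(len(uv))]@T[:3,:3].T
    return T[:3,3],r
def plane(n,uv,z):
    o,r=rays(n,uv);return o+r*((z-o[2])/r[:,2])[:,None]
def cloud(n,d,m):
    v,u=np.nonzero(m&(d>0));o,r=rays(n,np.c_[u,v]);return np.c_[u,v],o+r*d[v,u][:,None]
def proj(n,X):
    P=camera_params(n);K=P["camera_matrix"];T=P["world_from_camera"]
    c=(np.atleast_2d(X)-T[:3,3])@T[:3,:3];q=c@K.T;return q[:,:2]/q[:,2:]
def crop(n,img,c,h,w,s,f):
    x,y=c;cv2.imwrite(f,cv2.resize(img[y-h:y+h,x-w:x+w],None,fx=s,fy=s,interpolation=cv2.INTER_CUBIC))
E
python3 - <<'E'
from h import *
a=cv2.imread("pics/scene0.png");t=cv2.imread("pics/top0.png")
def c(i,x,y,r=24):return cv2.resize(i[y-r:y+r,x-r:x+r],(384,288+96) if 0 else (290,290),interpolation=cv2.INTER_CUBIC)
cv2.imwrite("pics/crop0.png",np.vstack([np.hstack([c(a,271,156),c(a,330,242)]),np.hstack([c(t,306,227),c(t,210,205)])]))
for n,i in(("scene",a),("top",t)):
    d=np.load(n+"0.npy");hsv=cv2.cvtColor(i,cv2.COLOR_BGR2HSV)
    red=((hsv[...,0]<6)|(hsv[...,0]>172))&(hsv[...,1]>140)&(hsv[...,2]>40)
    for nm,(x,y) in dict(up={"scene":(271,156),"top":(306,227)}[n],lo={"scene":(330,242),"top":(210,205)}[n]).items() if 0 else [("up",{"scene":(271,156),"top":(306,227)}[n]),("lo",{"scene":(330,242),"top":(210,205)}[n])]:
        m=np.zeros(d.shape,bool);m[y-26:y+26,x-26:x+26]=1
        uv,X=cloud(n,d,m&(d>0));k=X[:,2]>0.006;X=X[k]
        # keep near centre
        cc=plane(n,(x,y),0.05)[0];X=X[np.hypot(*(X-cc)[:,:2].T)<.05]
        print(n,nm,len(X),"zmax",np.percentile(X[:,2],[50,90,98,100]).round(4))
        for lo,hi in((.01,.04),(.04,.055),(.056,.075),(.095,.11)):
            Y=X[(X[:,2]>lo)&(X[:,2]<hi)]
            if len(Y)>4:print(lo,len(Y),Y.min(0).round(4),Y.max(0).round(4),((Y.min(0)+Y.max(0))/2).round(4),Y.mean(0).round(4))
E
```

```text
scene up 705 zmax [0.0429 0.0651 0.0678 0.0701]
0.01 290 [ 0.447  -0.162   0.0104] [ 0.5137 -0.0933  0.0399] [ 0.4803 -0.1276  0.0251] [ 0.482  -0.1243  0.0258]
0.04 153 [ 0.4467 -0.1592  0.0401] [ 0.5125 -0.0947  0.0549] [ 0.4796 -0.1269  0.0475] [ 0.4799 -0.1255  0.0473]
0.056 227 [ 0.4443 -0.1622  0.056 ] [ 0.513  -0.0937  0.0701] [ 0.4787 -0.1279  0.0631] [ 0.4795 -0.1272  0.0631]
scene lo 881 zmax [0.0547 0.1022 0.1049 0.1073]
0.01 172 [0.5313 0.149  0.0102] [0.5798 0.204  0.0397] [0.5555 0.1765 0.025 ] [0.5675 0.1838 0.025 ]
0.04 238 [0.5181 0.1358 0.04  ] [0.5817 0.2049 0.0547] [0.5499 0.1703 0.0474] [0.561  0.1791 0.0491]
0.056 198 [0.5194 0.1435 0.0561] [0.571  0.197  0.0749] [0.5452 0.1702 0.0655] [0.554  0.1764 0.0675]
0.095 166 [0.5282 0.154  0.0952] [0.5641 0.1875 0.1073] [0.5462 0.1707 0.1012] [0.5482 0.171  0.102 ]
top up 292 zmax [0.0421 0.0662 0.0686 0.0748]
0.01 46 [ 0.4422 -0.1638  0.0103] [ 0.5056 -0.0929  0.0393] [ 0.4739 -0.1283  0.0248] [ 0.4758 -0.1248  0.0198]
0.04 17 [ 0.442  -0.1527  0.0401] [ 0.5054 -0.0921  0.0524] [ 0.4737 -0.1224  0.0462] [ 0.4806 -0.1251  0.0465]
0.056 131 [ 0.444  -0.1576  0.0566] [ 0.5071 -0.0939  0.0748] [ 0.4755 -0.1257  0.0657] [ 0.4751 -0.1252  0.0639]
top lo 422 zmax [0.061  0.1026 0.1057 0.1072]
0.01 28 [0.508  0.1379 0.0103] [0.5569 0.1912 0.0396] [0.5324 0.1646 0.0249] [0.5244 0.1556 0.0243]
0.04 143 [0.508  0.138  0.0401] [0.5755 0.205  0.0549] [0.5417 0.1715 0.0475] [0.5393 0.1695 0.0496]
0.056 97 [0.5128 0.1428 0.0567] [0.5666 0.1972 0.0749] [0.5397 0.17   0.0658] [0.5382 0.167  0.0677]
0.095 102 [0.5258 0.1564 0.0967] [0.559  0.1891 0.1072] [0.5424 0.1727 0.1019] [0.5426 0.1718 0.1022]
```

View pics/crop0.png

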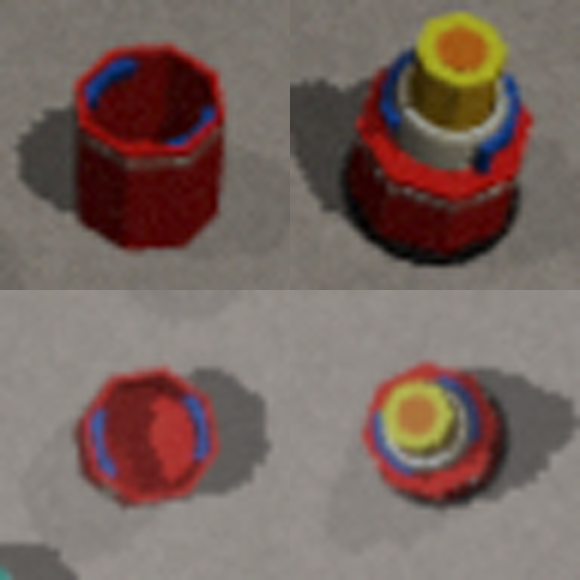

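The crop confirms it. Only this cup is red, mouth up and empty, with blue lugs inside. The lower half has a white collar, blue outer lugs and the yellow canister standing in it. Next I measure angles, the neighbours, and the size of the arm's wrist.

Run:
```python
from h import *
a=cv2.imread("pics/scene0.png");t=cv2.imread("pics/top0.png")
cv2.imwrite("pics/arm0.png",np.hstack([cv2.resize(a[0:160,352:512],(400,400),interpolation=3),cv2.resize(t[284:384,0:100],(400,400),interpolation=3)]))
UP={"scene":(271,156),"top":(306,227)};LO={"scene":(330,242),"top":(210,205)}
for n,i in(("scene",a),("top",t)):
    d=np.load(n+"0.npy");hsv=cv2.cvtColor(i,cv2.COLOR_BGR2HSV)
    blue=(hsv[...,0]>100)&(hsv[...,0]<130)&(hsv[...,1]>110)
    for nm,(x,y),z in(("up",UP[n],.062),("lo",LO[n],.067)):
        m=np.zeros(d.shape,np.uint8);m[y-24:y+24,x-24:x+24]=1;m&=blue
        k,l,st,c=cv2.connectedComponentsWithStats(m)
        for j in range(1,k):
            if st[j,4]<6:continue
            print(n,nm,st[j],plane(n,c[j],z)[0].round(4))
            v,u=np.nonzero(l==j);P=plane(n,np.c_[u,v],z)
            print("   az",np.percentile(np.degrees(np.arctan2(P[:,1]-{"up":(-.1275,-.1255),"lo":(.170,.171)}[nm][n=="top"],P[:,0]-{"up":(.479,.4755),"lo":(.5455,.541)}[nm][n=="top"])),[0,50,100]).round(0))
    # others
    masks=dict(turq=(hsv[...,0]>82)&(hsv[...,0]<98)&(hsv[...,1]>120),green=(hsv[...,0]>50)&(hsv[...,0]<75)&(hsv[...,1]>120),)
    for q,mm in masks.items():
        k,l,st,c=cv2.connectedComponentsWithStats(mm.astype(np.uint8))
        for j in range(1,k):
            if st[j,4]<60:continue
            uv,X=cloud(n,d,l==j);X=X[X[:,2]>.045];
            if len(X)>5:print(n,q,c[j].round(),X.min(0).round(3),X.max(0).round(3))
for n,p in(("top",[(150,208),(295,142),(388,192)]),):
    print(plane(n,p,.02).round(3))
```

```text
scene up [261 142   8   8  24] [ 0.4825 -0.1512  0.062 ]
   az [-113.  -82.  -41.]
scene up [279 150   3   4   6] [ 0.4647 -0.1069  0.062 ]
   az [108. 126. 135.]
scene lo [321 227   5  12  20] [0.5619 0.1544 0.067 ]
   az [-93. -40. -13.]
scene lo [337 231   7  15  32] [0.5398 0.1916 0.067 ]
   az [ 67. 102. 160.]
scene turq [321. 154.] [ 0.356 -0.062  0.045] [0.421 0.002 0.072]
scene turq [224. 166.] [ 0.57  -0.213  0.045] [ 0.636 -0.143  0.07 ]
scene turq [318. 170.] [ 0.379 -0.043  0.045] [0.422 0.003 0.057]
scene green [227. 275.] [0.678 0.068 0.045] [0.909 0.136 0.089]
top up [313 221   3   9   9] [ 0.4805 -0.1498  0.062 ]
   az [-105.  -79.  -50.]
top turq [322. 187.] [ 0.568 -0.207  0.045] [ 0.628 -0.144  0.07 ]
top turq [274. 256.] [ 0.357 -0.059  0.045] [0.416 0.001 0.073]
top green [233. 124.] [0.674 0.069 0.066] [0.904 0.135 0.09 ]
[[ 0.53   0.359  0.02 ]
 [ 0.748 -0.094  0.02 ]
 [ 0.59  -0.386  0.02 ]]
```

View pics/arm0.png

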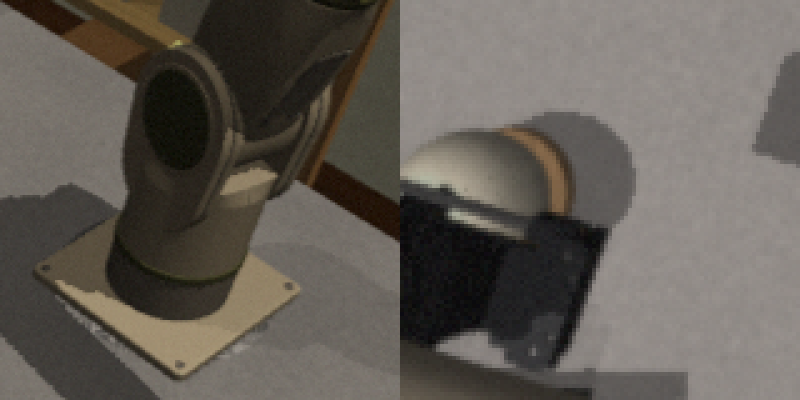

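Run:
```python
from h import *
UP={"scene":(271,156),"top":(306,227)};LO={"scene":(330,242),"top":(210,205)}
C={"up":{"scene":(.479,-.1275),"top":(.4755,-.1255)},"lo":{"scene":(.5455,.170),"top":(.541,.171)}}
# red mask outline pixels cast to rim/shoulder plane
for n in("scene","top"):
    i=cv2.imread(f"pics/{n}0.png");d=np.load(n+"0.npy")
    big=cv2.resize(i,None,fx=6,fy=6,interpolation=cv2.INTER_CUBIC);hsv=cv2.cvtColor(big,cv2.COLOR_BGR2HSV)
    red=(((hsv[...,0]<8)|(hsv[...,0]>170))&(hsv[...,1]>130)&(hsv[...,2]>40)).astype(np.uint8)
    red=cv2.morphologyEx(red,cv2.MORPH_OPEN,np.ones((5,5),np.uint8))
    for nm,(x,y),z in(("up",UP[n],.065),("lo",LO[n],.05)):
        m=np.zeros(red.shape,np.uint8);s=slice((y-24)*6,(y+24)*6),slice((x-24)*6,(x+24)*6);m[s]=red[s]
        v,u=np.nonzero(m);P=plane(n,np.c_[(u+.5)/6-.5,(v+.5)/6-.5],z)[:,:2]-C[nm][n]
        ang=np.arange(0,360,3);S=np.array([np.percentile(P@[np.cos(np.radians(t)),np.sin(np.radians(t))],99.8) for t in ang])
        # support: camera side contaminated; use far side half
        o,_=rays(n,[(0,0)]);ca=np.degrees(np.arctan2(*(o[:2]-C[nm][n])[::-1]))
        far=np.abs((ang-ca+180)%360-180)>85
        A=np.c_[np.ones(far.sum()),np.cos(np.radians(ang[far])),np.sin(np.radians(ang[far]))]
        best=[]
        for th in np.arange(0,45,1.):
            # octagon support fn: apothem*... 
            rel=(ang[far]-th+22.5)%45-22.5
            s_oct=.032/np.cos(np.radians(22.5))*np.cos(np.radians(22.5-np.abs(rel)))
            B=np.c_[A[:,1:],np.ones(far.sum())];q,*_=np.linalg.lstsq(B,S[far]-s_oct,rcond=None)
            best.append((np.std(S[far]-s_oct-B@q)*1e3,th,q.round(4)))
        best.sort(key=lambda b:b[0]);print(n,nm,"cam az",ca.round(),best[:3],best[-1][0],"centre",(np.array(C[nm][n])+best[0][2][:2]).round(4))
```

```text
scene up cam az 48.0 [(np.float64(0.5520495766339358), np.float64(13.0), array([-0.0018, -0.0012, -0.0018])), (np.float64(0.5526516008403766), np.float64(14.0), array([-0.0019, -0.0012, -0.0018])), (np.float64(0.5775813509126598), np.float64(16.0), array([-0.0019, -0.0013, -0.0019]))] 1.054005428270025 centre [ 0.4772 -0.1287]
scene lo cam az 35.0 [(np.float64(3.271627628238638), np.float64(34.0), array([0.0108, 0.0074, 0.0026])), (np.float64(3.2720709490431794), np.float64(33.0), array([0.0108, 0.0074, 0.0026])), (np.float64(3.2771503343777684), np.float64(35.0), array([0.0108, 0.0075, 0.0026]))] 3.673063016346698 centre [0.5563 0.1774]
top up cam az 125.0 [(np.float64(0.4123248760495219), np.float64(11.0), array([-0.0001, -0.0005, -0.0021])), (np.float64(0.418365594136723), np.float64(10.0), array([-0.0002, -0.0005, -0.0021])), (np.float64(0.44588991972336195), np.float64(12.0), array([-0.0001, -0.0004, -0.0021]))] 1.2788089862472414 centre [ 0.4754 -0.126 ]
top lo cam az -133.0 [(np.float64(0.2938862860846593), np.float64(29.0), array([ 0.0014,  0.0012, -0.0015])), (np.float64(0.3100046360671356), np.float64(30.0), array([ 0.0013,  0.0011, -0.0015])), (np.float64(0.31037161291432214), np.float64(31.0), array([ 0.0013,  0.0011, -0.0015]))] 1.3148344783492358 centre [0.5424 0.1722]
```

Call:
send_rows(steps=[[0,0,5.83,0,0,0,-1],[0,0,5.83,0,0,0,-1],[0,0,5.83,0,0,0,-1],[0,0,0,-0.045,-0.011,0,-1],[0,0,0,-0.045,-0.011,0,-1],[0,0,0,-0.045,-0.011,0,-1],[0,0,0,-0.045,-0.011,0,-1],[0,0,0,-0.045,-0.011,0,-1],[0,0,0,-0.045,-0.011,0,-1],[0,0,0,-0.045,-0.011,0,-1]], force=20)

```text
time: 1.1
ee_pos: [0.3868, 0.3582, 0.2339]
eef_rot: [0.284, 0.959, -0.004, -0.002]
ft_force: [0.6, 0.7, 0.0]
width: 0.0869
```

```bash
cat >> h.py <<'E'
from scipy.spatial.transform import Rotation as R
import json
def st(log=True):
    s=read_state();Q=R.from_quat(s["eef_rot"]);M=Q.as_matrix()
    print("t",round(s["time"],2),"p",s["ee_pos"].round(4),"z",M[:,2].round(3),"yaz",np.degrees(np.arctan2(M[1,1],M[0,1])).round(1),"w",round(s["width"],4),"F",s["ft_force"].round(1),"T",s["torque"].round(2),"q",s["joint_positions"].round(3))
    if log:open("log.jsonl","a").write(json.dumps([s["joint_positions"].tolist(),s["ee_pos"].tolist(),s["eef_rot"].tolist()])+"\n")
    return s["ee_pos"],M
def go(target):
    p,M=st();print("tool shift",(M.T@(np.array(target)-p)).round(4))
def turn(zdir,ydir):
    p,M=st(False);z=np.array(zdir,float);z/=np.linalg.norm(z);y=np.array(ydir,float);y-=z*(y@z);y/=np.linalg.norm(y)
    T=np.c_[np.cross(y,z),y,z];print("rotvec tool deg",np.degrees(R.from_matrix(M.T@T).as_rotvec()).round(2))
E
python3 -c "
from h import *
go([.476,-.127,.24])"
```

```text
t 1.1 p [0.3868 0.3582 0.2339] z [-0.006 -0.007 -1.   ] yaz 57.0 w 0.0869 F [0.6 0.7 0. ] T [ 0.05 -0.1   0.05] q [-0.991  0.123  0.171  1.729 -0.021  1.301  0.18 ]
tool shift [-0.3391 -0.3583 -0.0033]
```

Call:
send_rows(steps=[[0,0,0,-0.034,-0.035,-0.001,-1],[0,0,0,-0.034,-0.035,-0.001,-1],[0,0,0,-0.034,-0.035,-0.001,-1],[0,0,0,-0.034,-0.035,-0.001,-1],[0,0,0,-0.034,-0.035,-0.001,-1],[0,0,0,-0.034,-0.035,-0.001,-1],[0,0,0,-0.034,-0.035,-0.001,-1],[0,0,0,-0.034,-0.035,-0.001,-1],[0,0,0,-0.034,-0.035,-0.001,-1],[0,0,0,0,0,0,-1]])

```text
time: 2.1
ee_pos: [0.4709, -0.0905, 0.2442]
eef_rot: [0.289, 0.957, -0.005, -0.002]
ft_force: [-0.1, -0.0, 0.2]
width: 0.0869
```

```bash
python3 -c "
from h import *
go([.476,-.127,.06]);turn([0,0,-1],[np.cos(np.radians(57)),np.sin(np.radians(57)),0])"
```

```text
t 2.1 p [ 0.4709 -0.0905  0.2442] z [-0.006 -0.008 -1.   ] yaz 56.4 w 0.0869 F [-0.1 -0.   0.2] T [ 0.02 -0.01 -0.01] q [-0.552 -0.02   0.641  1.85   0.021  1.313  1.068]
tool shift [-0.0246 -0.0257  0.1845]
t 2.1 p [ 0.4709 -0.0905  0.2442] z [-0.006 -0.008 -1.   ] yaz 56.4 w 0.0869 F [-0.1 -0.   0.2] T [ 0.02 -0.01 -0.01] q [-0.552 -0.02   0.641  1.85   0.021  1.313  1.068]
rotvec tool deg [-0.57 -0.04 -0.61]
```

Call:
send_rows(steps=[[-0.57,0,-0.6,-0.0245,-0.0257,0.02,-1],[0,0,0,0,0,0.045,-1],[0,0,0,0,0,0.045,-1],[0,0,0,0,0,0,-1],[0,0,0,0,0,0.02,-1],[0,0,0,0,0,0.02,-1],[0,0,0,0,0,0.02,-1],[0,0,0,0,0,0.02,-1],[0,0,0,0,0,0.01,-1],[0,0,0,0,0,0,-1]])

```text
time: 3.1
ee_pos: [0.4831, -0.1252, 0.0484]
eef_rot: [0.283, 0.959, 0.002, 0.003]
ft_force: [0.9, -0.0, 0.9]
width: 0.0869
```

```bash
python3 -c "
from h import *
go([.476,-.127,.043])
a,_=camera('scene');t,_=camera('top')
f=lambda i,x,y,r=40:cv2.resize(i[y-r:y+r,x-r:x+r],(390,390),interpolation=3)
cv2.imwrite('pics/g1.png',np.hstack([f(a,271,150),f(t,306,227)]))"
```

```text
t 3.1 p [ 0.4831 -0.1252  0.0484] z [ 0.008  0.003 -1.   ] yaz 57.1 w 0.0869 F [ 0.9 -0.   0.9] T [-0.03 -0.    0.05] q [-0.421  0.3    0.663  2.024 -0.243  0.885  1.37 ]
tool shift [ 0.005  -0.0054  0.0053]
```

View pics/g1.png

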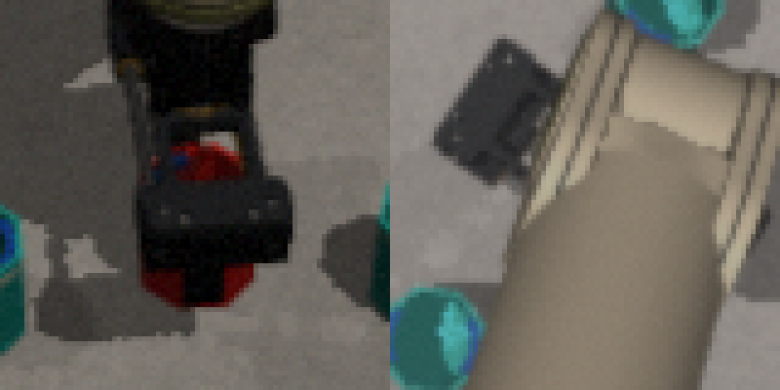

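The fingers straddle the red cup, with one finger on the near side at (215,220) in the left view, and nothing else is touched. I centre and close.

Call:
send_rows(steps=[[0,0,0,0.005,-0.0054,0.005,-1],[0,0,0,0,0,0,-1],[0,0,0,0,0,0,0.3],[0,0,0,0,0,0,1],[0,0,0,0,0,0,1],[0,0,0,0,0,0,1],[0,0,0,0,0,0,1],[0,0,0,0,0,0,1],[0,0,0,0,0,0,1],[0,0,0,0,0,0,1]], force=20)

```text
time: 4.2
ee_pos: [0.4778, -0.1275, 0.047]
eef_rot: [0.284, 0.959, 0.004, 0.006]
ft_force: [-0.0, 0.4, -0.0]
width: 0.0639
```

```bash
python3 -c "
from h import *
go([.476,-.127,.043])"
```

```text
t 4.2 p [ 0.4778 -0.1275  0.047 ] z [ 0.014  0.004 -1.   ] yaz 57.1 w 0.0639 F [-0.   0.4 -0. ] T [-0.12  0.08  0.04] q [-0.42   0.288  0.666  2.041 -0.24   0.873  1.375]
tool shift [ 0.0018 -0.0007  0.004 ]
```

Gripped, with width 63.9 mm matching across flats.

The wrist is bulky, so flipping with a low horizontal tool is risky. The plan instead:
1. Carry the cup to open shelf.
2. Tip it onto its side with the mouth toward the robot.
3. Regrasp from above.
4. Pitch up so the mouth points down.
5. Place it.

Call:
send_rows(steps=[[0,0,0,0,0,-0.03,1],[0,0,0,0,0,-0.035,1],[0,0,0,0,0,-0.035,1],[0,0,0,0,0,-0.02,1],[0,0,0,-0.016,-0.0355,0,1],[0,0,0,-0.016,-0.0355,0,1],[0,0,0,-0.016,-0.0355,0,1],[0,0,0,-0.016,-0.0355,0,1],[0,0,0,-0.016,-0.0355,0,1],[0,0,0,0,0,0,1]])

```text
time: 5.2
ee_pos: [0.4455, -0.3258, 0.1705]
eef_rot: [0.281, 0.96, 0.003, 0.006]
ft_force: [-1.0, -0.1, -0.9]
width: 0.0637
```

```bash
python3 -c "
from h import *
go([.45,-.32,.15]);a,_=camera('scene')
cv2.imwrite('pics/c1.png',cv2.resize(a[40:240,130:400],None,fx=2.8,fy=2.8,interpolation=3))"
```

```text
t 5.2 p [ 0.4455 -0.3258  0.1705] z [ 0.014  0.002 -1.   ] yaz 57.4 w 0.0637 F [-1.  -0.1 -0.9] T [-0.01  0.08 -0.05] q [-0.171  0.276  0.851  1.792 -0.236  1.166  1.755]
tool shift [-0.0004  0.0071  0.0206]
```

View pics/c1.png

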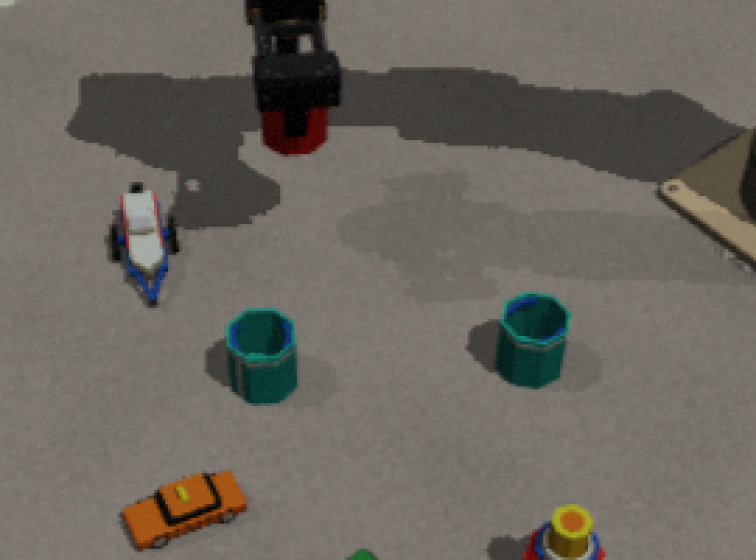

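The red cup is held at (295,125) in the picture, and all the other toys are undisturbed. Now I pitch.

Call:
send_rows(steps=[[0,-8,0,0,0,0,1],[0,-8,0,0,0,0,1],[0,-8,0,0,0,0,1],[0,-8,0,0,0,0,1],[0,-8,0,0,0,0,1],[0,-8,0,0,0,0,1],[0,-8,0,0,0,0,1],[0,-8,0,0,0,0,1],[0,0,0,0,0,0,1],[0,0,0,0,0,0,1]])

```text
time: 6.25
ee_pos: [0.4554, -0.3411, 0.1918]
eef_rot: [0.263, 0.871, -0.14, 0.391]
ft_force: [-0.6, -1.0, -0.9]
width: 0.0638
```

```bash
python3 -c "
from h import *
go([.45,-.32,.052]);g=np.radians(-33);turn([np.cos(g),np.sin(g),-np.tan(np.radians(25))],[-np.sin(g),np.cos(g),0])"
```

```text
t 6.25 p [ 0.4554 -0.3411  0.1918] z [ 0.607 -0.449 -0.656] yaz 55.4 w 0.0638 F [-0.6 -1.  -0.9] T [ 0.64  0.87 -0.03] q [ 0.252 -0.212  0.234  2.398  1.002  0.177  0.561]
tool shift [0.1158 0.0195 0.0789]
t 6.25 p [ 0.4554 -0.3411  0.1918] z [ 0.607 -0.449 -0.656] yaz 55.4 w 0.0638 F [-0.6 -1.  -0.9] T [ 0.64  0.87 -0.03] q [ 0.252 -0.212  0.234  2.398  1.002  0.177  0.561]
rotvec tool deg [ -2.52 -16.04   0.93]
```

Joints 4 and 6 are near their ends this close in. I fit the kinematics from the logged states to plan the reach.

```bash
cat > fk.py <<'E'
import numpy as np,json,itertools
from scipy.spatial.transform import Rotation as R
from scipy.optimize import least_squares
def Rz(a):c,s=np.cos(a),np.sin(a);return np.array([[c,-s,0],[s,c,0],[0,0,1]])
def Ry(a):c,s=np.cos(a),np.sin(a);return np.array([[c,0,s],[0,1,0],[-s,0,c]])
def fk(q,p,s):
    # p: base yaw, tool yaw, d1,d3,d5,d7, offsets a2,a3,a5,a6 (x), 
    b,t,d1,d3,d5,d7,a1,a3,a5,a6=p
    M=Rz(b+s[0]*q[0]);o=M@[a1,0,d1]
    M=M@Ry(q[1])@Rz(s[1]*q[2]);o=o+M@[a3,0,d3]
    M=M@Ry(q[3])@Rz(s[2]*q[4]);o=o+M@[-a3+a5,0,d5]
    M=M@Ry(q[5])@Rz(s[3]*q[6]+t);o=o+M@[0,0,d7]+ (M@Rz(-s[3]*q[6]-t))@[a6,0,0]
    return o,M
def fit():
    L=[json.loads(l) for l in open("log.jsonl")]
    L.append([[-1.32258686,0.33285502,-0.06472286,1.46098633,0.02162708,1.34990567,-0.08851755],[0.16709303,0.6018499,0.23874303],[1.34975486e-01,9.90848670e-01,-7.26836105e-04,-5.40826648e-05]])
    best=None
    for s in itertools.product([1,-1],repeat=4):
      for b0 in (0,1.57,3.14,-1.57):
       for t0 in(0,1.57,3.14,-1.57):
        def f(p):
            r=[]
            for q,x,Q in L:
                o,M=fk(q,p,s);r+=list((o-x)*5)+list((M-R.from_quat(Q).as_matrix()).ravel())
            return np.array(r)
        u=least_squares(f,[b0,t0,.3,.4,.4,.2,0,0,0,0],max_nfev=60)
        if best is None or u.cost<best[0]:best=(u.cost,s,u.x,u.fun)
    return best
if __name__=="__main__":
    b=fit();print(b[0],b[1],b[2].round(4));print(np.abs(b[3]).max());np.savez("fk.npz",p=b[2],s=b[1])
E
python3 fk.py
```

```text
0.007002310988249387 (-1, -1, -1, -1) [-0.0742  1.5003  0.2524  0.4361  0.4827  0.3209 -0.0021  0.0288  0.02
  0.0115]
0.05303829798828506
```

```bash
cat >> fk.py <<'E'
    L=[json.loads(l) for l in open("log.jsonl")]
    s=b[1]
    def f2(v):
        r=[]
        for q,x,Q in L:
            o,M=fk(np.array(q)+np.r_[0,v[10:15],0],v[:10],s);r+=list((o-x)*5)+list((M-R.from_quat(Q).as_matrix()).ravel())
        return np.r_[r,v[10:]*.02,v[6:10]*.02]
    u=least_squares(f2,np.r_[b[2],np.zeros(5)]);print(u.cost,u.x.round(4),np.abs(u.fun).max())
    for q,x,Q in L:
        o,M=fk(np.array(q)+np.r_[0,u.x[10:15],0],u.x[:10],s);print((o-x).round(4),np.degrees(R.from_matrix(M.T@R.from_quat(Q).as_matrix()).magnitude()).round(2))
    np.savez("fk.npz",p=u.x,s=s)
E
python3 fk.py
```

```text
0.007002310988249387 (-1, -1, -1, -1) [-0.0742  1.5003  0.2524  0.4361  0.4827  0.3209 -0.0021  0.0288  0.02
  0.0115]
0.05303829798828506
0.0033082058672152465 [ 0.0368  1.5115  0.2493  0.4581  0.4871  0.3298 -0.0071  0.0527  0.0525
  0.0152 -0.0413  0.1015  0.0472  0.0141 -0.0081] 0.034268579437183866
[0.0003 0.0069 0.0018] 0.84
[-0.0045  0.0022  0.0004] 1.11
[ 0.0007  0.0016 -0.0008] 0.72
[ 0.0006  0.0022 -0.0008] 0.66
[-0.0054 -0.0049 -0.0014] 0.55
[-0.      0.0003  0.0008] 1.36
```

```bash
cat > ik.py <<'E'
from fk import *
Z=np.load("fk.npz");P=Z["p"];S=Z["s"]
lo=np.array([-2.6,-.5,-1.47,.16,-1.27,.06,-2.6])+.04;hi=np.array([2.6,2.12,1.34,2.42,4.41,2.06,2.6])-.04
F=lambda q:fk(np.array(q)+np.r_[0,P[10:15],0],P[:10],S)
def pose(az,pitch,flip=0):
    a,p=np.radians(az),np.radians(pitch)
    z=np.array([np.cos(a)*np.cos(p),np.sin(a)*np.cos(p),-np.sin(p)]);y=np.array([-np.sin(a),np.cos(a),0])*(1-2*flip)
    return np.c_[np.cross(y,z),y,z]
def ik(x,M,seeds=25,rng=np.random.default_rng(0),q0=None):
    out=[]
    for i in range(seeds):
        s=q0 if (q0 is not None and i==0) else rng.uniform(lo,hi)
        def f(q):
            o,N=F(q);return np.r_[(o-x)*5,R.from_matrix(N.T@M).as_rotvec()]
        u=least_squares(f,np.clip(s,lo+.01,hi-.01),bounds=(lo,hi),max_nfev=150)
        if u.cost<1e-6:out.append(u.x)
    return out
if __name__=="__main__":
    for p in(0,15,30):
        for az in(-60,-15,30,75):
            for fl in(0,1):
                s=ik(np.array([.544,.171,.09]),pose(az,p,fl));print("place",p,az,fl,len(s),s[0].round(2) if s else "")
E
python3 ik.py
```

```text
place 0 -60 0 18 [-0.42  0.98 -0.58  1.76  1.51  2.02 -1.23]
place 0 -60 1 15 [-0.83  0.9  -0.11  1.75  1.25  1.74  1.97]
place 0 -15 0 18 [-0.22  0.87 -0.64  2.36  2.26  1.89 -1.4 ]
place 0 -15 1 11 [-1.58  0.95  0.58  2.37  1.77  1.08  1.35]
place 0 30 0 0 
place 0 30 1 0 
place 0 75 0 4 [ 1.29  1.26 -1.08  2.04 -0.81  0.88 -2.25]
place 0 75 1 9 [ 0.93  0.94 -0.7   2.04 -1.23  1.21  1.14]
place 15 -60 0 15 [-0.27  0.87 -0.76  1.81  1.44  1.87 -1.17]
place 15 -60 1 10 [-0.82  0.74 -0.1   1.81  1.14  1.54  2.06]
place 15 -15 0 0 
place 15 -15 1 0 
place 15 30 0 0 
place 15 30 1 0 
place 15 75 0 8 [ 0.84  0.7  -0.64  2.09 -1.23  1.1  -2.14]
place 15 75 1 20 [ 1.07  0.81 -0.9   2.09 -1.07  0.95  0.92]
place 30 -60 0 18 [-1.48  0.78  0.75  1.84  0.54  1.08 -0.63]
place 30 -60 1 10 [-0.34  0.64 -0.61  1.85  1.2   1.54  2.11]
place 30 -15 0 0 
place 30 -15 1 0 
place 30 30 0 0 
place 30 30 1 0 
place 30 75 0 8 [-0.86  1.11  1.23  2.11  4.37  1.96 -2.31]
place 30 75 1 21 [-0.88  1.18  1.27  2.11  4.32  2.02  0.81]
```

```bash
cat > t.py <<'E'
from ik import *
q0=np.array([0.252,-0.212,0.234,2.398,1.002,0.177,0.561])
for xy in((.45,-.32),(.42,-.36),(.38,-.40),(.50,-.25),(.45,-.45)):
  for az in(-90,-60,-33,0,30,60):
    r=[]
    for p,z in((25,.055),(60,.12),(90,.06)):
      s=ik(np.array([*xy,z]),pose(az,p),seeds=14,q0=q0)
      if s:
        d=[np.abs(a-q0).max() for a in s];r.append((len(s),s[int(np.argmin(d))].round(2).tolist()))
      else:r.append(0)
    print(xy,az,r)
E
python3 t.py
```

```text
(0.45, -0.32) -90 [(7, [-1.07, 1.26, 1.2, 2.17, -0.03, 0.5, -0.14]), (6, [0.17, 0.16, 0.09, 2.05, 0.63, 0.87, -0.15]), (7, [0.8, 0.33, -0.26, 1.86, 0.04, 0.96, 0.52])]
(0.45, -0.32) -60 [0, (8, [-0.01, 0.02, 0.37, 2.21, 0.6, 0.56, 0.42]), (9, [1.24, 0.39, -0.77, 1.87, 0.24, 0.98, 0.88])]
(0.45, -0.32) -33 [0, (9, [-0.3, -0.08, 0.81, 2.25, 0.21, 0.41, 1.35]), (7, [1.23, 0.38, -0.75, 1.87, 0.23, 0.97, 1.36])]
(0.45, -0.32) 0 [0, 0, (7, [1.17, 0.37, -0.68, 1.87, 0.2, 0.97, 1.96])]
(0.45, -0.32) 30 [(1, [1.27, 0.6, -0.15, 2.03, -1.23, 1.25, -2.16]), 0, (3, [1.57, 0.55, -1.19, 1.87, 0.51, 1.04, 2.25])]
(0.45, -0.32) 60 [(2, [1.02, 0.79, 0.03, 1.63, -0.95, 1.63, -2.18]), (1, [0.59, 0.41, 0.31, 1.76, -0.65, 1.32, -2.5]), (5, [-0.4, 0.76, 1.23, 1.88, -0.78, 1.16, -2.52])]
(0.42, -0.36) -90 [(6, [-1.04, 1.36, 1.25, 2.23, -0.32, 0.4, 0.15]), (6, [0.19, 0.14, 0.17, 2.08, 0.63, 0.81, -0.07]), (13, [1.03, 0.34, -0.42, 1.86, 0.1, 0.96, 0.56])]
(0.42, -0.36) -60 [0, (9, [0.48, 0.01, 0.01, 2.22, 0.51, 0.51, 0.6]), (10, [0.74, 0.33, -0.09, 1.86, -0.02, 0.96, 1.17])]
(0.42, -0.36) -33 [0, (10, [-0.56,
[... 2270 characters left out ...]
, [1.1, 0.5, -0.45, 1.63, 0.16, 1.04, 0.6])]
(0.45, -0.45) -60 [0, (7, [0.64, 0.16, -0.02, 2.04, 0.36, 0.48, 0.86]), (9, [1.09, 0.5, -0.43, 1.63, 0.15, 1.04, 1.13])]
(0.45, -0.45) -33 [0, (12, [1.45, 0.17, -0.68, 2.04, -0.19, 0.45, 1.94]), (6, [1.25, 0.53, -0.63, 1.63, 0.26, 1.06, 1.53])]
(0.45, -0.45) 0 [(8, [2.15, 0.83, -1.02, 2.12, -1.23, 0.56, -2.24]), (6, [2.1, 0.55, -1.35, 1.91, 0.09, 0.69, 2.38]), (9, [1.68, 0.82, -1.28, 1.64, 0.75, 1.22, 1.78])]
(0.45, -0.45) 30 [0, 0, (5, [1.41, 0.59, -0.84, 1.64, 0.4, 1.08, 2.54])]
(0.45, -0.45) 60 [(1, [1.1, 0.98, 0.06, 1.24, -0.94, 1.81, -2.29]), (3, [0.79, 0.61, 0.26, 1.44, -0.64, 1.47, -2.46]), (1, [0.09, 0.68, 0.86, 1.64, -0.58, 1.13, -2.55])]
```

```bash
python3 -c "
from h import *
from ik import pose
M=pose(-90,60);turn(M[:,2],M[:,1])"
```

```text
t 6.25 p [ 0.4554 -0.3411  0.1918] z [ 0.607 -0.449 -0.656] yaz 55.4 w 0.0638 F [-0.6 -1.  -0.9] T [ 0.64  0.87 -0.03] q [ 0.252 -0.212  0.234  2.398  1.002  0.177  0.561]
rotvec tool deg [33.87 18.51 44.22]
```

Call:
send_rows(steps=[[4.23,2.31,5.53,0,0,0,1],[4.23,2.31,5.53,0,0,0,1],[4.23,2.31,5.53,0,0,0,1],[4.23,2.31,5.53,0,0,0,1],[4.23,2.31,5.53,0,0,0,1],[4.23,2.31,5.53,0,0,0,1],[4.23,2.31,5.53,0,0,0,1],[4.23,2.31,5.53,0,0,0,1],[0,0,0,0,0,0,1],[0,0,0,0,0,0,1]])

```text
time: 7.25
ee_pos: [0.4579, -0.3185, 0.1836]
eef_rot: [0.687, 0.689, -0.171, 0.156]
ft_force: [-0.4, 0.6, -0.8]
width: 0.0643
```

```bash
python3 -c "
from h import *
from ik import pose
go([.44,-.32,.15])
M=pose(-90,27);turn(M[:,2],M[:,1])"
```

```text
t 7.25 p [ 0.4579 -0.3185  0.1836] z [-0.02  -0.451 -0.892] yaz -0.1 w 0.0643 F [-0.4  0.6 -0.8] T [ 0.54  0.04 -0.03] q [0.192 0.12  0.066 1.92  0.521 1.059 0.011]
tool shift [ 0.014  -0.0172  0.031 ]
t 7.25 p [ 0.4579 -0.3185  0.1836] z [-0.02  -0.451 -0.892] yaz -0.1 w 0.0643 F [-0.4  0.6 -0.8] T [ 0.54  0.04 -0.03] q [0.192 0.12  0.066 1.92  0.521 1.059 0.011]
rotvec tool deg [ -0.98 -36.22   0.83]
```

Call:
send_rows(steps=[[0,-6,0,0,-0.009,0,1],[0,-6,0,0,-0.009,0,1],[0,-6,0,0,0,0,1],[0,-6,0,0,0,0,1],[0,-6,0,0,0,0,1],[0,-6,0,0,0,0,1],[0,0,0,0,0,0,1],[0,0,0,0,0,0,1],[0,0,0,0,0,0,1],[0,0,0,0,0,0,1]])

```text
time: 8.25
ee_pos: [0.4358, -0.3134, 0.1826]
eef_rot: [0.589, 0.618, -0.373, 0.364]
ft_force: [-0.0, 0.3, -1.7]
width: 0.0638
```

```bash
python3 -c "
from h import *
from ik import pose
go([.44,-.32,.06])
M=pose(-90,27);turn(M[:,2],M[:,1])
a,_=camera('scene');cv2.imwrite('pics/c2.png',cv2.resize(a[40:240,130:400],None,fx=2.8,fy=2.8,interpolation=3))"
```

```text
t 8.25 p [ 0.4358 -0.3134  0.1826] z [ 0.011 -0.889 -0.457] yaz 1.7 w 0.0638 F [-0.   0.3 -1.7] T [ 1.14  0.08 -0.02] q [-0.042  0.221 -0.029  2.176  1.202  1.269 -0.747]
tool shift [0.1057 0.008  0.0619]
t 8.25 p [ 0.4358 -0.3134  0.1826] z [ 0.011 -0.889 -0.457] yaz 1.7 w 0.0638 F [-0.   0.3 -1.7] T [ 1.14  0.08 -0.02] q [-0.042  0.221 -0.029  2.176  1.202  1.269 -0.747]
rotvec tool deg [ 0.64 -0.21  2.4 ]
```

View pics/c2.png

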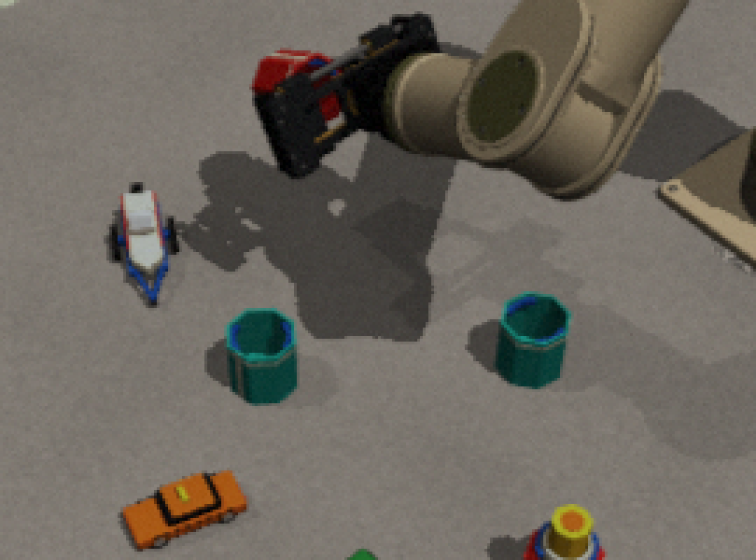

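Call:
send_rows(steps=[[0,0,0.8,0.0165,0,0.0085,1],[0,0,0.8,0.0165,0,0.0085,1],[0,0,0.8,0.0165,0,0.0085,1],[0,0,0,0.0165,0,0.0085,1],[0,0,0,0.0165,0,0.0085,1],[0,0,0,0.0165,0,0.0085,1],[0,0,0,0,0,0,1],[0,0,0,0,0,0,1],[0,0,0,0,0,0,1],[0,0,0,0,0,0,1]])

```text
time: 9.3
ee_pos: [0.4381, -0.3173, 0.0744]
eef_rot: [0.609, 0.601, -0.36, 0.372]
ft_force: [0.0, 0.1, -1.9]
width: 0.0637
```

```bash
python3 -c "
from h import *
from ik import pose
go([.44,-.32,.052])
M=pose(-90,27);turn(M[:,2],M[:,1])"
```

```text
t 9.3 p [ 0.4381 -0.3173  0.0744] z [ 0.009 -0.886 -0.464] yaz -0.0 w 0.0637 F [ 0.   0.1 -1.9] T [ 1.16  0.05 -0.03] q [-0.043  0.46  -0.015  2.184  1.292  1.178 -1.052]
tool shift [0.0186 0.0015 0.0128]
t 9.3 p [ 0.4381 -0.3173  0.0744] z [ 0.009 -0.886 -0.464] yaz -0.0 w 0.0637 F [ 0.   0.1 -1.9] T [ 1.16  0.05 -0.03] q [-0.043  0.46  -0.015  2.184  1.292  1.178 -1.052]
rotvec tool deg [ 0.51 -0.63 -1.07]
```

Call:
send_rows(steps=[[0,0,0,0.0045,0,0.0023,1],[0,0,0,0.0045,0,0.0023,1],[0,0,0,0.0045,0,0.0023,1],[0,0,0,0.003,0,0.0016,1],[0,0,0,0.0015,0,0.001,1],[0,0,0,0,0,0,1],[0,0,0,0,0,0,0.75],[0,0,0,0,0,0,0.5],[0,0,0,0,0,0,0],[0,0,0,0,0,0,-1]], force=5)

```text
time: 10.3
ee_pos: [0.4393, -0.3173, 0.0536]
eef_rot: [0.609, 0.601, -0.359, 0.373]
ft_force: [-0.1, 0.1, -0.4]
width: 0.0674
```

Call:
send_rows(steps=[[0,0,0,0,0,0,-1],[0,0,0,0,0,0,-1],[0,0,0,0,0,0,-1],[0,0,0,0,0,0,-1],[0,0,0,0,0,0,-1],[0,0,0,0,0,0,-1],[0,0,0,0,0,0,-1],[0,0,0,0,0,0,-1],[0,0,0,0,0,0,-1],[0,0,0,0,0,0,-1]])

```text
time: 11.3
ee_pos: [0.4395, -0.3175, 0.0542]
eef_rot: [0.609, 0.6, -0.359, 0.373]
ft_force: [-0.2, -0.2, 0.4]
width: 0.0872
```

```bash
python3 -c "
from h import *
go([.44,-.32,.052])
a,_=camera('scene');cv2.imwrite('pics/c3.png',cv2.resize(a[40:240,130:400],None,fx=2.8,fy=2.8,interpolation=3))"
```

```text
t 11.3 p [ 0.4395 -0.3175  0.0542] z [ 0.011 -0.886 -0.463] yaz -0.0 w 0.0872 F [-0.2 -0.2  0.4] T [0.97 0.03 0.04] q [-0.045  0.51  -0.013  2.177  1.311  1.166 -1.101]
tool shift [0.0008 0.0004 0.0032]
```

View pics/c3.png

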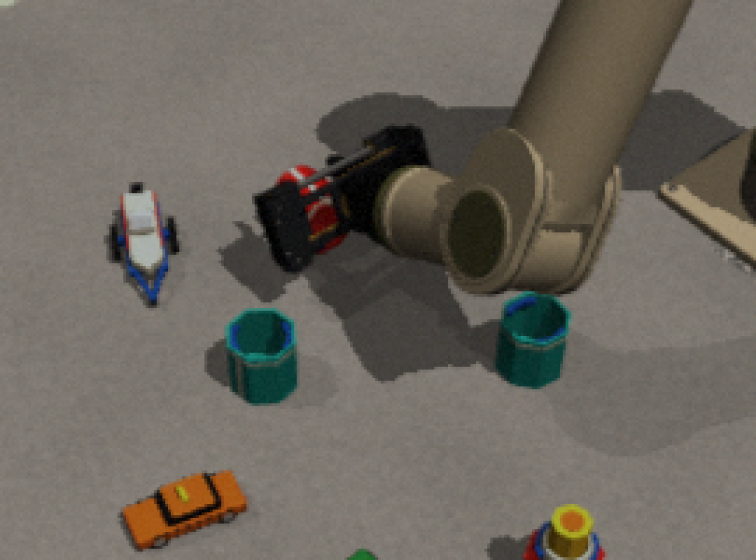

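Call:
send_rows(steps=[[0,0,0,0,0,-0.02,-1],[0,0,0,0,0,-0.03,-1],[0,0,0,0,0,-0.03,-1],[0,0,0,-0.035,0,-0.018,-1],[0,0,0,-0.035,0,-0.018,-1],[0,8,0,0,0,0,-1],[0,8,0,0,0,0,-1],[0,8,0,0,0,0,-1],[0,8,0,0,0,0,-1],[0,8,0,0,0,0,-1]])

```text
time: 12.35
ee_pos: [0.4388, -0.2396, 0.1748]
eef_rot: [0.692, 0.698, -0.12, 0.14]
ft_force: [-0.2, 0.3, -1.9]
width: 0.087
```

```bash
python3 -c "
from h import *
from ik import pose
go([.44,-.32,.2])
M=pose(-90,90);turn(M[:,2],M[:,1])
a,_=camera('scene');t,_=camera('top');cv2.imwrite('pics/c4s.png',a);cv2.imwrite('pics/c4t.png',t);cv2.imwrite('pics/c4.png',cv2.resize(a[40:240,130:400],None,fx=2.8,fy=2.8,interpolation=3))
cv2.imwrite('pics/c4b.png',cv2.resize(t[170:350,250:450],None,fx=3,fy=3,interpolation=3))"
```

```text
t 12.35 p [ 0.4388 -0.2396  0.1748] z [ 0.03  -0.362 -0.932] yaz 0.8 w 0.087 F [-0.2  0.3 -1.9] T [ 0.4   0.22 -0.01] q [ 0.14   0.009  0.026  2.027  0.418  1.049 -0.024]
tool shift [-0.084   0.0007  0.0057]
t 12.35 p [ 0.4388 -0.2396  0.1748] z [ 0.03  -0.362 -0.932] yaz 0.8 w 0.087 F [-0.2  0.3 -1.9] T [ 0.4   0.22 -0.01] q [ 0.14   0.009  0.026  2.027  0.418  1.049 -0.024]
rotvec tool deg [ 1.64 21.23  0.53]
```

View pics/c4.png

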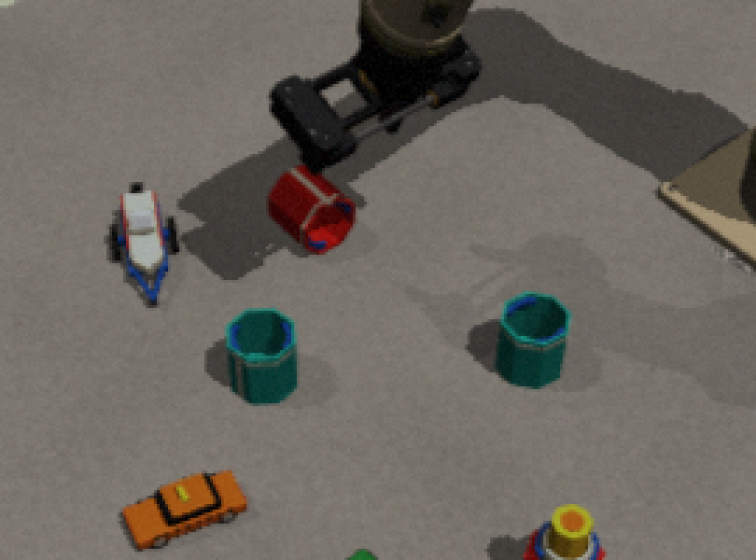

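View pics/c4b.png

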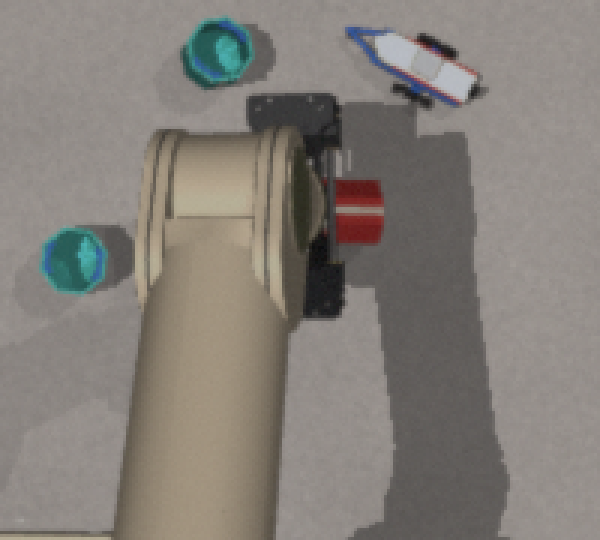

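```bash
python3 -c "
from h import *
a=plane('scene',[(130+331/2.8,40+203/2.8),(130+297/2.8,40+170/2.8)],.064);print(a.round(4),np.linalg.norm(a[0]-a[1]),np.degrees(np.arctan2(*(a[0]-a[1])[[1,0]])))
print(plane('top',[(250+382/3,170+211/3)],.064).round(4))
i=cv2.imread('pics/c4s.png');d=camera('scene')[1];hsv=cv2.cvtColor(i,cv2.COLOR_BGR2HSV)
m=((hsv[...,0]<6)|(hsv[...,0]>172))&(hsv[...,1]>140);w=np.zeros(m.shape,bool);w[95:135,222:262]=1
uv,X=cloud('scene',d,m&w);print(len(X),np.percentile(X,[1,50,99],axis=0).round(4));Y=X[X[:,2]>.05];print(Y.min(0).round(4),Y.max(0).round(4))
"
```

```text
[[ 0.4392 -0.2743  0.064 ]
 [ 0.4357 -0.3347  0.064 ]] 0.06048182696247641 86.68815877734265
[[ 0.4371 -0.3375  0.064 ]]
542 [[ 4.100e-01 -3.388e-01  3.000e-04]
 [ 4.495e-01 -3.007e-01  4.820e-02]
 [ 4.759e-01 -2.721e-01  7.200e-02]]
[ 0.4124 -0.34    0.05  ] [ 0.525  -0.1818  0.2392]
```

Call:
send_rows(steps=[[0.5,7,0,-0.022,0,0,-1],[0.5,7,0,-0.022,0,0.0,-1],[0.5,7,0,-0.022,0,0,-1],[0,0,0,0,0,0,-1],[0,0,0,0,0,0,-1],[0,0,0,0,0,0,-1],[0,0,0,0,0,0,-1],[0,0,0,0,0,0,-1],[0,0,0,0,0,0,-1],[0,0,0,0,0,0,-1]], force=20)

```text
time: 13.5
ee_pos: [0.4352, -0.2944, 0.1817]
eef_rot: [0.702, 0.712, -0.016, -0.007]
ft_force: [-0.3, -0.5, -0.0]
width: 0.087
```

```bash
python3 -c "
from h import *
from ik import pose
go([.438,-.306,.03])
M=pose(-91.5,90);turn(M[:,2],M[:,1])"
```

```text
t 13.5 p [ 0.4352 -0.2944  0.1817] z [-0.031 -0.013 -0.999] yaz 0.8 w 0.087 F [-0.3 -0.5 -0. ] T [-0.11 -0.    0.02] q [ 0.322  0.166  0.187  1.795 -0.004  1.205  0.523]
tool shift [-0.0097  0.0074  0.1517]
t 13.5 p [ 0.4352 -0.2944  0.1817] z [-0.031 -0.013 -0.999] yaz 0.8 w 0.087 F [-0.3 -0.5 -0. ] T [-0.11 -0.    0.02] q [ 0.322  0.166  0.187  1.795 -0.004  1.205  0.523]
rotvec tool deg [-1.8   0.76  2.34]
```

Call:
send_rows(steps=[[-1.8,0.8,1,-0.0115,0.003,0,-1],[0,0,0,0,0,0.04,-1],[0,0,0,0,0,0.04,-1],[0,0,0,0,0,0.02,-1],[0,0,0,0,0,0.02,-1],[0,0,0,0,0,0.015,-1],[0,0,0,0,0,0.01,-1],[0,0,0,0,0,0.005,-1],[0,0,0,0,0,0,-1],[0,0,0,0,0,0,-1]])

```text
time: 14.5
ee_pos: [0.4416, -0.3062, 0.0297]
eef_rot: [0.708, 0.706, 0.002, 0.004]
ft_force: [0.2, 0.1, -0.3]
width: 0.0869
```

```bash
python3 -c "
from h import *
from ik import pose
go([.438,-.306,.03])
a,_=camera('scene');cv2.imwrite('pics/c5.png',cv2.resize(a[70:150,190:290],None,fx=6,fy=6,interpolation=3))"
```

```text
t 14.5 p [ 0.4416 -0.3062  0.0297] z [ 0.007 -0.003 -1.   ] yaz -0.1 w 0.0869 F [ 0.2  0.1 -0.3] T [-0.08 -0.04 -0.02] q [ 0.366  0.358  0.181  1.918 -0.085  0.864  0.588]
tool shift [ 0.0002 -0.0035 -0.0003]
```

View pics/c5.png

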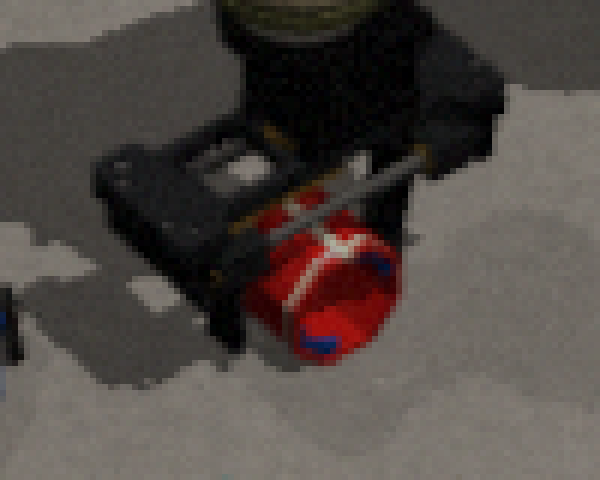

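The cup lies stripe up between the fingers. I close, lift and pitch.

Call:
send_rows(steps=[[0,0,0,0,-0.0035,0,0],[0,0,0,0,0,0,1],[0,0,0,0,0,0,1],[0,0,0,0,0,0,1],[0,0,0,0,0,0,1],[0,0,0,0,0,0,1],[0,0,0,0,0,-0.03,1],[0,0,0,0,0,-0.035,1],[0,0,0,0,0,-0.035,1],[0,0,0,0,0,-0.025,1]], force=25)

```text
time: 15.55
ee_pos: [0.4347, -0.3046, 0.1563]
eef_rot: [0.708, 0.706, 0.001, 0.001]
ft_force: [0.0, -0.4, -1.0]
width: 0.0637
```

Call:
send_rows(steps=[[0,-8,0,0,0,0,1],[0,-8,0,0,0,0,1],[0,-8,0,0,0,0,1],[0,-8,0,0,0,0,1],[0,-8,0,0,0,0,1],[0,-8,0,0,0,0,1],[0,-8,0,0,0,0,1],[0,-8,0,0,0,0,1],[0,-8,0,0,0,0,1],[0,0,0,0,0,0,1]])

```text
time: 16.55
ee_pos: [0.4427, -0.3054, 0.1657]
eef_rot: [0.566, 0.557, -0.419, 0.441]
ft_force: [-0.6, -0.7, -1.5]
width: 0.0635
```

```bash
python3 -c "
from h import *
from ik import pose
go([.44,-.32,.04])
M=pose(-90,18);turn(M[:,2],M[:,1])
a,_=camera('scene');cv2.imwrite('pics/c6.png',cv2.resize(a[40:190,130:330],None,fx=3.8,fy=3.8,interpolation=3))"
```

```text
t 16.55 p [ 0.4427 -0.3054  0.1657] z [ 0.016 -0.965 -0.261] yaz 0.5 w 0.0635 F [-0.6 -0.7 -1.5] T [ 1.36  0.09 -0.04] q [-0.185  0.408  0.044  2.184  1.314  1.398 -1.047]
tool shift [ 0.1174 -0.0069  0.0468]
t 16.55 p [ 0.4427 -0.3054  0.1657] z [ 0.016 -0.965 -0.261] yaz 0.5 w 0.0635 F [-0.6 -0.7 -1.5] T [ 1.36  0.09 -0.04] q [-0.185  0.408  0.044  2.184  1.314  1.398 -1.047]
rotvec tool deg [ 0.98  2.87 -1.61]
```

View pics/c6.png

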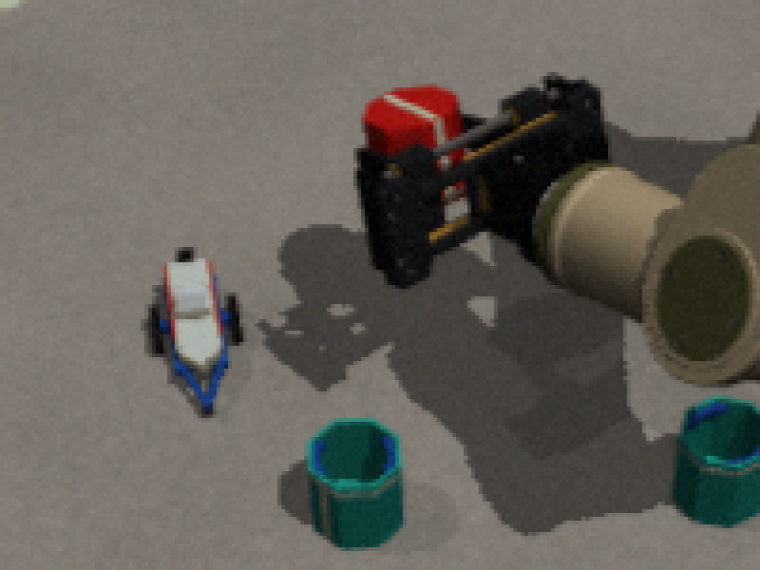

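Mouth down with a 15° tilt, and the crown stripe is visible at (415,115). I set it down at about 20° tilt so the wrist clears the turquoise cup, and let it rock flat.

Call:
send_rows(steps=[[0.5,5,-1,0,0,0,1],[0,0,0,0.0165,0,0.0122,1],[0,0,0,0.0165,0,0.0122,1],[0,0,0,0.0165,0,0.0122,1],[0,0,0,0.0165,0,0.0122,1],[0,0,0,0.0165,0,0.0122,1],[0,0,0,0.01,0,0.007,1],[0,0,0,0,0,0,1],[0,0,0,0,0,0,1],[0,0,0,0,0,0,1]])

```text
time: 17.6
ee_pos: [0.4511, -0.3418, 0.066]
eef_rot: [0.6, 0.576, -0.382, 0.404]
ft_force: [0.2, 0.9, -0.6]
width: 0.0637
```

```bash
python3 -c "
from h import *
from ik import pose
go([.44,-.345,.044])
M=pose(-90,20);turn(M[:,2],M[:,1])"
```

```text
t 17.6 p [ 0.4511 -0.3418  0.066 ] z [ 0.007 -0.924 -0.383] yaz -0.7 w 0.0637 F [ 0.2  0.9 -0.6] T [1.21 0.11 0.  ] q [-0.095  0.564  0.072  2.144  1.355  1.193 -1.148]
tool shift [ 0.0185 -0.012   0.0113]
t 17.6 p [ 0.4511 -0.3418  0.066 ] z [ 0.007 -0.924 -0.383] yaz -0.7 w 0.0637 F [ 0.2  0.9 -0.6] T [1.21 0.11 0.  ] q [-0.095  0.564  0.072  2.144  1.355  1.193 -1.148]
rotvec tool deg [ 0.33 -2.53 -2.64]
```

Call:
send_rows(steps=[[0,-1.5,0,0.005,0,0.002,1],[0,0,0,0.005,0,0.002,1],[0,0,0,0.005,0,0.002,1],[0,0,0,0.0035,0,0.0015,1],[0,0,0,0.0015,0,0.0005,1],[0,0,0,0,0,0,1],[0,0,0,0,0,0,1],[0,0,0,0,0,0,0.7],[0,0,0,0,0,0,0.4],[0,0,0,0,0,0,0]], force=10)

```text
time: 18.6
ee_pos: [0.454, -0.3416, 0.0465]
eef_rot: [0.596, 0.57, -0.387, 0.412]
ft_force: [-0.2, -0.7, -0.1]
width: 0.0638
```

Call:
send_rows(steps=[[0,0,0,0,0,0,-1],[0,0,0,0,0,0,-1],[0,0,0,0,0,0,-1],[0,0,0,0,0,0,-1],[0,0,0,0,0,0,-1],[0,0,0,0,0,0,-1],[0,0,0,0,0,0,-1],[0,0,0,0,0,-0.01,-1],[0,0,0,0,0,-0.02,-1],[0,0,0,0,0,-0.03,-1]])

```text
time: 19.6
ee_pos: [0.4513, -0.2865, 0.0692]
eef_rot: [0.597, 0.568, -0.39, 0.411]
ft_force: [0.5, 0.2, 0.6]
width: 0.0868
```

```bash
python3 -c "
from h import *
from ik import pose
go([.44,-.345,.2])
a,_=camera('scene');cv2.imwrite('pics/c7.png',cv2.resize(a[40:190,130:330],None,fx=3.8,fy=3.8,interpolation=3))"
```

```text
t 19.6 p [ 0.4513 -0.2865  0.0692] z [ 0.001 -0.934 -0.358] yaz -1.0 w 0.0868 F [0.5 0.2 0.6] T [1.08 0.03 0.02] q [-0.175  0.577  0.017  2.135  1.268  1.295 -1.179]
tool shift [-0.1435 -0.004   0.0078]
```

View pics/c7.png

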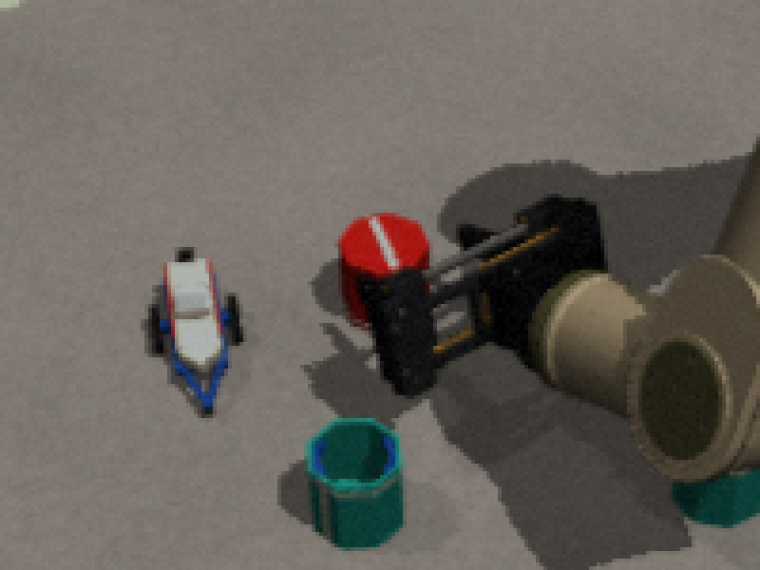

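The cup stands mouth down on the shelf, crown stripe up at (385,242). I lift up and away, then go vertical.

Call:
send_rows(steps=[[0,0,0,-0.03,0,-0.02,-1],[0,0,0,-0.04,0,-0.015,-1],[0,0,0,-0.04,0,-0.015,-1],[0,8,0,0,0,0,-1],[0,8,0,0,0,0,-1],[0,8,0,0,0,0,-1],[0,8,0,0,0,0,-1],[0,8,0,0,0,0,-1],[0,8,0,0,0,0,-1],[0,8,0,0,0,0,-1]])

```text
time: 20.65
ee_pos: [0.4535, -0.2593, 0.199]
eef_rot: [0.699, 0.708, -0.044, 0.088]
ft_force: [-0.2, 0.7, -0.6]
width: 0.0869
```

```bash
cat > m.py <<'E'
from h import *
import sys
# crown of inverted upper: top face at z=.065
a,da=camera('scene');t,dt=camera('top');tag=sys.argv[1]
cv2.imwrite(f'pics/{tag}s.png',a);cv2.imwrite(f'pics/{tag}t.png',t);np.save('ds.npy',da);np.save('dt.npy',dt)
st()
def show(n,i,x,y,r=26):return cv2.resize(i[y-r:y+r,x-r:x+r],(390,390),interpolation=3)
ps=proj('scene',[[float(sys.argv[2]),float(sys.argv[3]),float(sys.argv[4])]])[0].astype(int);pt=proj('top',[[float(sys.argv[2]),float(sys.argv[3]),float(sys.argv[4])]])[0].astype(int)
print(ps,pt);cv2.imwrite(f'pics/{tag}.png',np.hstack([show('scene',a,*ps),show('top',t,*pt)]))
E
python3 m.py d1 .44 -.345 .065
```

```text
t 20.75 p [ 0.4524 -0.263   0.1991] z [ 0.06  -0.189 -0.98 ] yaz 0.7 w 0.0865 F [ 0.1 -1.7  1. ] T [ 0.03  0.15 -0.04] q [0.149 0.032 0.192 1.915 0.173 1.08  0.274]
[232  99] [379 239]
```

View pics/d1.png

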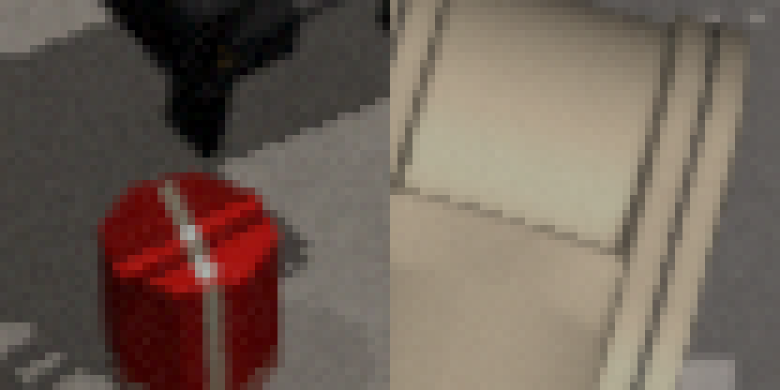

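```bash
python3 -c "
from h import *
X=plane('scene',[(206+167/7.5-.5,73+180/7.5-.5),(206+207/7.5-.5,73+278/7.5-.5)],.065);print(X.round(4),X.mean(0).round(4),np.linalg.norm(X[0]-X[1]),np.degrees(np.arctan2(*(X[1]-X[0])[[1,0]])))
# depth check of top face
i=cv2.imread('pics/d1s.png');d=np.load('ds.npy');w=np.zeros(d.shape,bool);w[92:135,216:248]=1
uv,C=cloud('scene',d,w);k=(C[:,2]>.06)&(C[:,2]<.07);Y=C[k];print(k.sum(),Y.min(0).round(4),Y.max(0).round(4),((Y.min(0)+Y.max(0))/2).round(4),np.median(Y,0).round(4))
"
```

```text
[[ 0.444  -0.3632  0.065 ]
 [ 0.4658 -0.3099  0.065 ]] [ 0.4549 -0.3365  0.065 ] 0.05761105263031551 67.86044348974825
308 [ 0.4211 -0.371   0.0601] [ 0.4911 -0.2989  0.0698] [ 0.4561 -0.3349  0.065 ] [ 0.4587 -0.3322  0.066 ]
```

```bash
python3 -c "
from h import *
a=np.radians(-22);turn([0,0,-1],[np.cos(a),np.sin(a),0]);go([.455,-.336,.2])"
```

```text
t 20.75 p [ 0.4524 -0.263   0.1991] z [ 0.06  -0.189 -0.98 ] yaz 0.7 w 0.0865 F [ 0.1 -1.7  1. ] T [ 0.03  0.15 -0.04] q [0.149 0.032 0.192 1.915 0.173 1.08  0.274]
rotvec tool deg [ 5.5  10.11 22.26]
t 20.75 p [ 0.4524 -0.263   0.1991] z [ 0.06  -0.189 -0.98 ] yaz 0.7 w 0.0865 F [ 0.1 -1.7  1. ] T [ 0.03  0.15 -0.04] q [0.149 0.032 0.192 1.915 0.173 1.08  0.274]
tool shift [-0.0719  0.0018  0.0131]
```

Call:
send_rows(steps=[[0,0,0,-0.036,0.001,0.0065,-1],[0,0,0,-0.036,0.001,0.0065,-1],[1.4,2.5,5.6,0,0,0,-1],[1.4,2.5,5.6,0,0,0,-1],[1.4,2.5,5.6,0,0,0,-1],[1.4,2.5,5.6,0,0,0,-1],[0,0,0,0,0,0,-1],[0,0,0,0,0,0,-1],[0,0,0,0,0,0,-1],[0,0,0,0,0,0,-1]])

```text
time: 21.75
ee_pos: [0.4535, -0.3272, 0.1935]
eef_rot: [0.83, 0.558, -0.017, -0.001]
ft_force: [0.8, -0.3, 0.4]
width: 0.0867
```

```bash
python3 -c "
from h import *
a=np.radians(-22);turn([0,0,-1],[np.cos(a),np.sin(a),0]);go([.455,-.336,.043])"; python3 m.py d2 .455 -.336 .065
```

```text
t 21.75 p [ 0.4535 -0.3272  0.1935] z [-0.029 -0.016 -0.999] yaz -22.2 w 0.0867 F [ 0.8 -0.3  0.4] T [-0.08  0.02 -0.04] q [ 0.26   0.228  0.308  1.705 -0.042  1.235  0.188]
rotvec tool deg [-1.2   1.5  -0.21]
t 21.75 p [ 0.4535 -0.3272  0.1935] z [-0.029 -0.016 -0.999] yaz -22.2 w 0.0867 F [ 0.8 -0.3  0.4] T [-0.08  0.02 -0.04] q [ 0.26   0.228  0.308  1.705 -0.042  1.235  0.188]
tool shift [-0.0036  0.0079  0.1505]
t 21.85 p [ 0.4535 -0.3274  0.1937] z [-0.029 -0.016 -0.999] yaz -22.3 w 0.0874 F [ 0.5 -0.6 -0.9] T [-0.05  0.01  0.01] q [ 0.26   0.228  0.309  1.704 -0.042  1.235  0.188]
[230 103] [376 234]
```

View pics/d2.png

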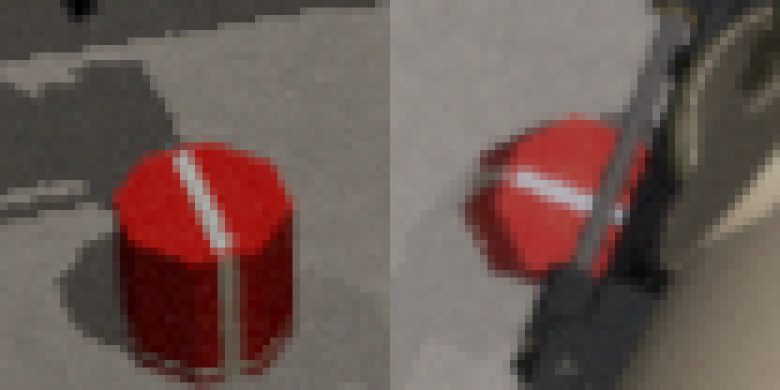

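```bash
python3 -c "
from h import *
X=plane('scene',[(204+178/7.5-.5,77+150/7.5-.5),(204+225/7.5-.5,77+250/7.5-.5)],.065);print(X.round(4),X.mean(0).round(4),np.linalg.norm(X[0]-X[1]),np.degrees(np.arctan2(*(X[1]-X[0])[[1,0]])))
X=plane('top',[(350+122/7.5-.5,208+177/7.5-.5),(350+230/7.5-.5,208+214/7.5-.5)],.065);print(X.round(4),np.degrees(np.arctan2(*(X[0]-X[1])[[1,0]])))
i=cv2.imread('pics/d2s.png');d=np.load('ds.npy');w=np.zeros(d.shape,bool);w[92:135,212:248]=1
uv,C=cloud('scene',d,w);k=(C[:,2]>.06)&(C[:,2]<.07);Y=C[k];print(k.sum(),Y.min(0).round(4),Y.max(0).round(4),((Y.min(0)+Y.max(0))/2).round(4),np.median(Y,0).round(4))
"
```

```text
[[ 0.4453 -0.3642  0.065 ]
 [ 0.4655 -0.3083  0.065 ]] [ 0.4554 -0.3362  0.065 ] 0.05948619829817166 70.05504488505174
[[ 0.4641 -0.3033  0.065 ]
 [ 0.45   -0.3461  0.065 ]] 71.69974032610722
307 [ 0.4224 -0.3694  0.0601] [ 0.4921 -0.2974  0.0699] [ 0.4572 -0.3334  0.065 ] [ 0.4593 -0.3318  0.0657]
```

Call:
send_rows(steps=[[-1.2,1.5,-2.7,-0.0015,0.0035,0,-1],[0,0,0,0,0.001,0.04,-1],[0,0,0,0,0,0.04,-1],[0,0,0,0,0,0.02,-1],[0,0,0,0,0,0.0,-1],[0,0,0,0,0,0,-1],[0,0,0,0,0,0,-1],[0,0,0,0,0,0,-1],[0,0,0,0,0,0,-1],[0,0,0,0,0,0,-1]])

```text
time: 22.85
ee_pos: [0.4609, -0.332, 0.0979]
eef_rot: [0.815, 0.579, 0.003, 0.006]
ft_force: [0.2, -0.8, 0.4]
width: 0.0873
```

```bash
python3 -c "
from h import *
a=np.radians(-19.5);turn([0,0,-1],[np.cos(a),np.sin(a),0]);go([.4555,-.336,.040])"
```

```text
t 22.85 p [ 0.4609 -0.332   0.0979] z [ 0.012 -0.006 -1.   ] yaz -19.2 w 0.0873 F [ 0.2 -0.8  0.4] T [-0.08  0.04  0.04] q [ 0.298  0.325  0.291  1.803 -0.109  1.016  0.296]
rotvec tool deg [0.74 0.11 0.3 ]
t 22.85 p [ 0.4609 -0.332   0.0979] z [ 0.012 -0.006 -1.   ] yaz -19.2 w 0.0873 F [ 0.2 -0.8  0.4] T [-0.08  0.04  0.04] q [ 0.298  0.325  0.291  1.803 -0.109  1.016  0.296]
tool shift [-0.0054 -0.0045  0.0579]
```

Call:
send_rows(steps=[[0.7,0,0,-0.0054,-0.0045,0,-1],[0,0,0,0,0,0,-1],[0,0,0,0,0,0.02,-1],[0,0,0,0,0,0.02,-1],[0,0,0,0,0,0.015,-1],[0,0,0,0,0,0.003,-1],[0,0,0,0,0,0,-1],[0,0,0,0,0,0,-1],[0,0,0,0,0,0,-1],[0,0,0,0,0,0,-1]])

```text
time: 23.85
ee_pos: [0.4557, -0.3383, 0.0419]
eef_rot: [0.815, 0.579, 0.0, 0.003]
ft_force: [-0.4, 1.1, 0.2]
width: 0.0873
```

```bash
python3 -c "
from h import *
a=np.radians(-19.5);turn([0,0,-1],[np.cos(a),np.sin(a),0]);go([.4555,-.336,.040])"
```

```text
t 23.85 p [ 0.4557 -0.3383  0.0419] z [ 0.004 -0.005 -1.   ] yaz -19.3 w 0.0873 F [-0.4  1.1  0.2] T [-0.09  0.09 -0.  ] q [ 0.321  0.404  0.282  1.835 -0.136  0.916  0.327]
rotvec tool deg [0.27 0.18 0.23]
t 23.85 p [ 0.4557 -0.3383  0.0419] z [ 0.004 -0.005 -1.   ] yaz -19.3 w 0.0873 F [-0.4  1.1  0.2] T [-0.09  0.09 -0.  ] q [ 0.321  0.404  0.282  1.835 -0.136  0.916  0.327]
tool shift [ 0.0021 -0.0009  0.0019]
```

Call:
send_rows(steps=[[0,0,0,0.002,0,0.001,0.2],[0,0,0,0,0,0,1],[0,0,0,0,0,0,1],[0,0,0,0,0,0,1],[0,0,0,0,0,0,1],[0,0,0,0,0,0,1],[0,0,0,0,0,-0.03,1],[0,0,0,0,0,-0.04,1],[0,0,0,0,0,-0.04,1],[0,0,0,0,0,-0.04,1]], force=25)

```text
time: 24.85
ee_pos: [0.4527, -0.3334, 0.1899]
eef_rot: [0.815, 0.579, -0.003, -0.002]
ft_force: [0.4, -0.5, -1.3]
width: 0.0638
```

```bash
python3 -c "
from h import *
go([.50,-.02,.22])"
```

```text
t 24.85 p [ 0.4527 -0.3334  0.1899] z [-0.007  0.001 -1.   ] yaz -19.3 w 0.0638 F [ 0.4 -0.5 -1.3] T [-0.09 -0.   -0.01] q [ 0.284  0.232  0.311  1.708 -0.071  1.219  0.276]
tool shift [ 0.3114 -0.059  -0.0302]
```

Call:
send_rows(steps=[[0,0,0,0.02,-0.003,-0.01,1],[0,0,0,0.046,-0.0073,-0.003,1],[0,0,0,0.046,-0.0073,-0.003,1],[0,0,0,0.046,-0.0073,-0.001,1],[0,0,0,0.046,-0.0073,-0.001,1],[0,0,0,0.046,-0.0073,0,1],[0,0,0,0.046,-0.0073,0,1],[0,0,0,0.046,-0.0073,0,1],[0,0,0,0.046,-0.0073,0,1],[0,0,0,0.046,-0.0073,0,1]])

```text
time: 25.85
ee_pos: [0.5361, 0.1041, 0.2144]
eef_rot: [0.82, 0.572, 0.0, 0.004]
ft_force: [1.6, -0.4, -1.3]
width: 0.0638
```

```bash
python3 -c "
from h import *
go([.544,.171,.20])
a=np.radians(75);turn([0,0,-1],[np.cos(a),np.sin(a),0])"
```

```text
t 25.85 p [0.5361 0.1041 0.2144] z [ 0.005 -0.007 -1.   ] yaz -20.2 w 0.0638 F [ 1.6 -0.4 -1.3] T [-0.11 -0.01  0.01] q [-0.241  0.174 -0.044  1.71   0.017  1.256 -0.642]
tool shift [ 0.0656 -0.0158  0.014 ]
t 25.85 p [0.5361 0.1041 0.2144] z [ 0.005 -0.007 -1.   ] yaz -20.2 w 0.0638 F [ 1.6 -0.4 -1.3] T [-0.11 -0.01  0.01] q [-0.241  0.174 -0.044  1.71   0.017  1.256 -0.642]
rotvec tool deg [ 8.000e-02  5.400e-01 -9.521e+01]
```

Call:
send_rows(steps=[[0,0,-8.4,0,0,0,1],[0,0,-8.4,0,0,0,1],[0,0,-8.4,0,0,0,1],[0,0,-8.4,0,0,0,1],[0,0,-8.4,0,0,0,1],[0,0,-8.4,0,0,0,1],[0,0,-8.4,0,0,0,1],[0,0,-8.4,0,0,0,1],[0,0,-8.4,0,0,0,1],[0,0,-8.4,0,0,0,1]])

```text
time: 26.85
ee_pos: [0.5341, 0.114, 0.2116]
eef_rot: [0.209, 0.978, -0.002, 0.001]
ft_force: [-0.0, -0.3, -1.2]
width: 0.064
```

```bash
python3 -c "
from h import *
go([.544,.171,.20])
a=np.radians(75);turn([0,0,-1],[np.cos(a),np.sin(a),0])"; python3 m.py e1 .544 .14 .14
```

```text
t 26.85 p [0.5341 0.114  0.2116] z [ 0.    -0.005 -1.   ] yaz 65.9 w 0.064 F [-0.  -0.3 -1.2] T [-0.04 -0.02  0.05] q [-0.142  0.186 -0.175  1.703  0.039  1.257  0.824]
tool shift [0.0143 0.0561 0.0113]
t 26.85 p [0.5341 0.114  0.2116] z [ 0.    -0.005 -1.   ] yaz 65.9 w 0.064 F [-0.  -0.3 -1.2] T [-0.04 -0.02  0.05] q [-0.142  0.186 -0.175  1.703  0.039  1.257  0.824]
rotvec tool deg [-0.27  0.1  -9.13]
t 26.95 p [0.5341 0.114  0.2116] z [ 0.    -0.005 -1.   ] yaz 65.7 w 0.0642 F [ 0.1 -0.1 -0.7] T [ 0.01  0.01 -0.01] q [-0.142  0.186 -0.175  1.703  0.039  1.257  0.821]
[327 207] [216 199]
```

View pics/e1s.png

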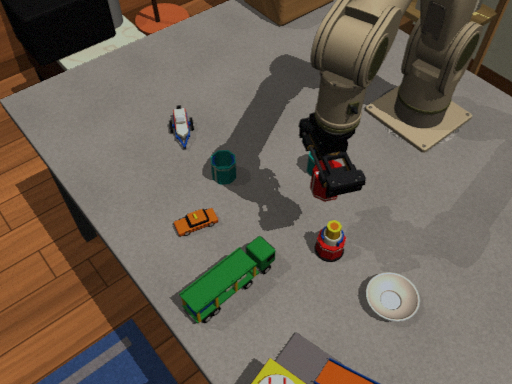

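Call:
send_rows(steps=[[0,0,-4.6,0,0,0,1],[0,0,-4.6,0,0,0,1],[0,0,0,0.001,0.028,0,1],[0,0,0,0.001,0.028,0,1],[0,0,0,0,0,0,1],[0,0,0,0,0,0,1],[0,0,0,0,0,0,1],[0,0,0,0,0,0,1],[0,0,0,0,0,0,1],[0,0,0,0,0,0,1]])

```text
time: 27.95
ee_pos: [0.5475, 0.1655, 0.2105]
eef_rot: [0.149, 0.989, -0.004, -0.0]
ft_force: [0.3, 0.1, -0.5]
width: 0.0638
```

```bash
python3 -c "
from h import *
go([.545,.170,.20])
a=np.radians(75);turn([0,0,-1],[np.cos(a),np.sin(a),0])"; sed -i 's/r=26/r=45/' m.py; python3 m.py e2 .544 .17 .12
```

```text
t 27.95 p [0.5475 0.1655 0.2105] z [-0.001 -0.007 -1.   ] yaz 72.9 w 0.0638 F [ 0.3  0.1 -0.5] T [-0.05 -0.06  0.04] q [-0.196  0.246 -0.213  1.635  0.06   1.271  0.852]
tool shift [0.0037 0.0036 0.0105]
t 27.95 p [0.5475 0.1655 0.2105] z [-0.001 -0.007 -1.   ] yaz 72.9 w 0.0638 F [ 0.3  0.1 -0.5] T [-0.05 -0.06  0.04] q [-0.196  0.246 -0.213  1.635  0.06   1.271  0.852]
rotvec tool deg [-0.41  0.05 -2.09]
t 28.05 p [0.5475 0.1657 0.2106] z [-0.001 -0.007 -1.   ] yaz 72.9 w 0.0638 F [ 1.2 -0.5 -1.2] T [-0.03  0.06  0.01] q [-0.196  0.246 -0.213  1.635  0.06   1.271  0.852]
[335 220] [206 200]
```

View pics/e2.png

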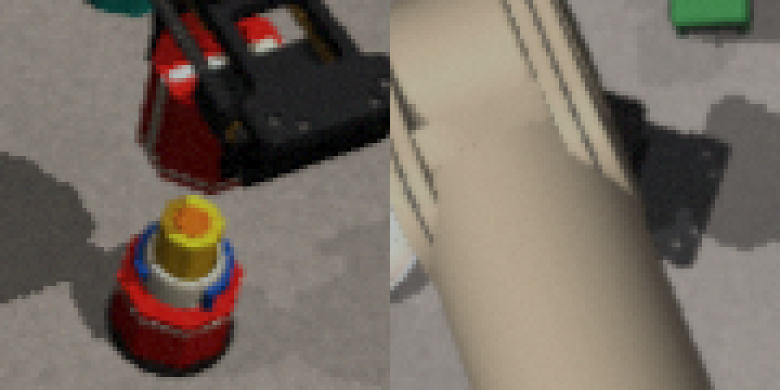

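Call:
send_rows(steps=[[-0.4,0,-2.1,0.0037,0.0036,0,1],[0,0,0,0,0,0.02,1],[0,0,0,0,0,0.02,1],[0,0,0,0,0,0.01,1],[0,0,0,0,0,0,1],[0,0,0,0,0,0,1],[0,0,0,0,0,0,1],[0,0,0,0,0,0,1],[0,0,0,0,0,0,1],[0,0,0,0,0,0,1]])

```text
time: 29.05
ee_pos: [0.547, 0.1703, 0.1632]
eef_rot: [0.13, 0.991, 0.001, 0.003]
ft_force: [0.4, 1.2, -1.7]
width: 0.0639
```

```bash
python3 -c "
from h import *
go([.545,.170,.12])
a=np.radians(75);turn([0,0,-1],[np.cos(a),np.sin(a),0])"; python3 m.py e3 .544 .17 .10
```

```text
t 29.05 p [0.547  0.1703 0.1632] z [ 0.007  0.002 -1.   ] yaz 75.0 w 0.0639 F [ 0.4  1.2 -1.7] T [-0.06  0.02  0.05] q [-0.196  0.279 -0.219  1.698  0.066  1.166  0.877]
tool shift [ 0.0021 -0.001   0.0432]
t 29.05 p [0.547  0.1703 0.1632] z [ 0.007  0.002 -1.   ] yaz 75.0 w 0.0639 F [ 0.4  1.2 -1.7] T [-0.06  0.02  0.05] q [-0.196  0.279 -0.219  1.698  0.066  1.166  0.877]
rotvec tool deg [0.19 0.34 0.01]
t 29.15 p [0.547  0.1704 0.163 ] z [ 0.006  0.002 -1.   ] yaz 75.0 w 0.0636 F [ 0.3 -0.  -0.1] T [ 0.03 -0.05 -0.01] q [-0.196  0.279 -0.219  1.698  0.066  1.166  0.877]
[334 225] [207 201]
```

View pics/e3.png

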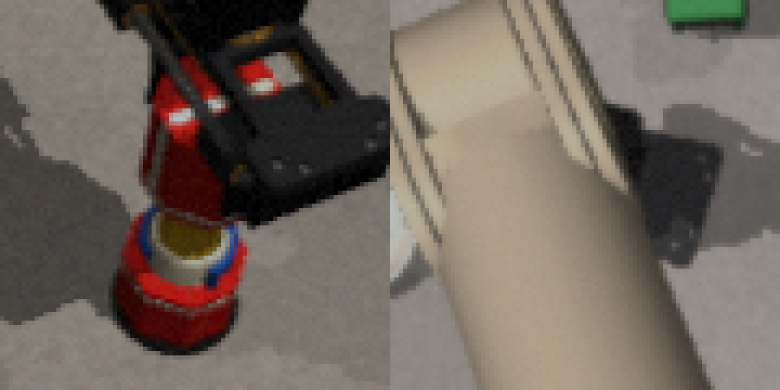

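```bash
cat > ov.py <<'E'
from h import *
import sys
tag=sys.argv[1];i=cv2.imread(f'pics/{tag}s.png');cx,cy=[int(v) for v in sys.argv[2:4]];tx,ty,tz=[float(v) for v in sys.argv[4:7]]
f=11;r=27;im=cv2.resize(i[cy-r:cy+r,cx-r:cx+r],None,fx=f,fy=f,interpolation=cv2.INTER_NEAREST)
def oc(c,x,ap,z,col):
    a=np.radians(x+22.5+45*np.arange(8));P=np.c_[c[0]+ap/np.cos(np.pi/8)*np.cos(a),c[1]+ap/np.cos(np.pi/8)*np.sin(a),np.full(8,z)]
    q=((proj('scene',P)-[cx-r,cy-r]+.5)*f).astype(int);cv2.polylines(im,[q.reshape(-1,1,2)],True,col,1)
for z in(tz-.041,tz+.024):oc((tx,ty),-15,.032,z,(255,255,0))
for z in(.05,.008):oc((.545,.170),-60,.032,z,(0,255,0))
cv2.imwrite(f'pics/{tag}o.png',im)
E
python3 ov.py e3 325 228 .547 .1704 .163
```

```text
(no output)
```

View pics/e3o.png

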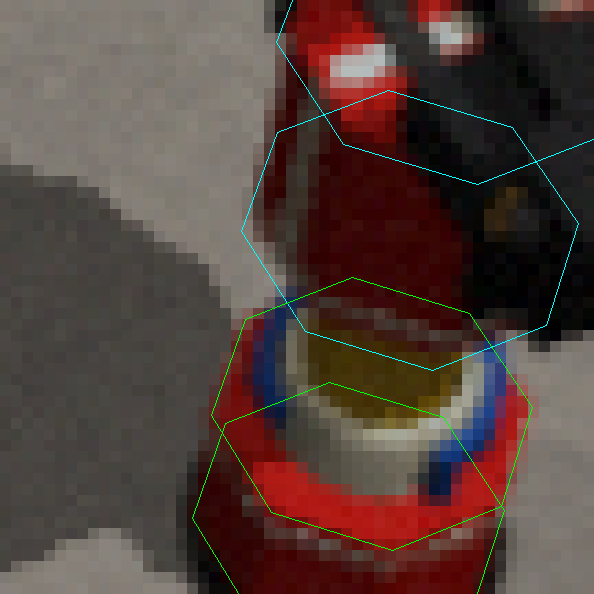

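Call:
send_rows(steps=[[0.2,0.3,0,0.0015,-0.001,0,1],[0,0,0,0,0,0.012,1],[0,0,0,0,0,0.012,1],[0,0,0,0,0,0.012,1],[0,0,0,0,0,0.008,1],[0,0,0,0,0,0.0,1],[0,0,0,0,0,0,1],[0,0,0,0,0,0,1],[0,0,0,0,0,0,1],[0,0,0,0,0,0,1]])

```text
time: 30.15
ee_pos: [0.5446, 0.1695, 0.1142]
eef_rot: [0.13, 0.991, -0.001, -0.001]
ft_force: [-0.4, -0.1, -1.1]
width: 0.064
```

```bash
python3 -c "
from h import *
go([.5455,.1695,.11])
a=np.radians(75);turn([0,0,-1],[np.cos(a),np.sin(a),0])"; python3 m.py e4 .544 .17 .10;python3 ov.py e4 325 228 .5455 .1695 .122
```

```text
t 30.15 p [0.5446 0.1695 0.1142] z [-0.001 -0.001 -1.   ] yaz 75.0 w 0.064 F [-0.4 -0.1 -1.1] T [ 0.02  0.07 -0.02] q [-0.199  0.327 -0.217  1.746  0.079  1.079  0.867]
tool shift [-0.0009  0.0002  0.0042]
t 30.15 p [0.5446 0.1695 0.1142] z [-0.001 -0.001 -1.   ] yaz 75.0 w 0.064 F [-0.4 -0.1 -1.1] T [ 0.02  0.07 -0.02] q [-0.199  0.327 -0.217  1.746  0.079  1.079  0.867]
rotvec tool deg [-0.08 -0.07  0.01]
t 30.25 p [0.5446 0.1695 0.1142] z [-0.002 -0.001 -1.   ] yaz 75.0 w 0.0638 F [ 0.7 -0.2 -1.2] T [ 0.03 -0.05 -0.04] q [-0.199  0.327 -0.217  1.746  0.079  1.079  0.867]
[334 225] [207 201]
```

View pics/e4o.png

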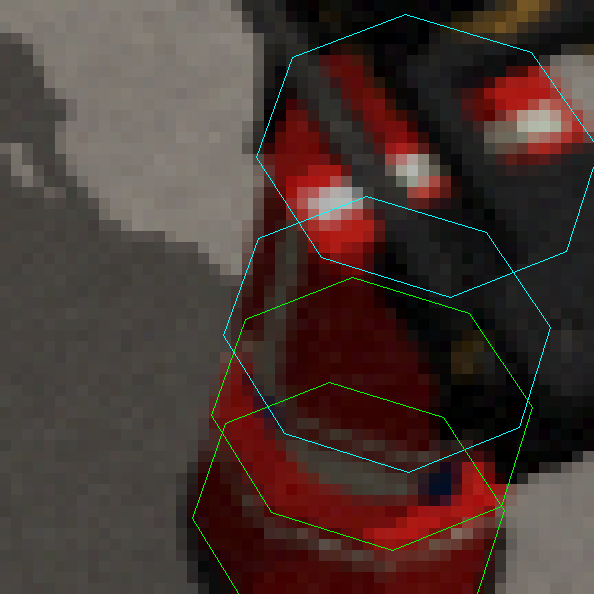

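Call:
send_rows(steps=[[0,0,0,-0.0005,0,0.002,1],[0,0,0,0,0,0.002,1],[0,0,0,0,0,0.002,1],[0,0,0,0,0,0.002,1],[0,0,0,0,0,0.002,1],[0,0,0,0,0,0.002,1],[0,0,0,0,0,0,1],[0,0,0,0,0,0,1],[0,0,0,0,0,0,1],[0,0,0,0,0,0,1]])

```text
time: 31.25
ee_pos: [0.5476, 0.1704, 0.1031]
eef_rot: [0.13, 0.991, 0.001, 0.002]
ft_force: [1.5, 0.7, 0.7]
width: 0.0638
```

```bash
python3 -c "
from h import *
go([.545,.1700,.091])"
```

```text
t 31.25 p [0.5476 0.1704 0.1031] z [ 0.005  0.001 -1.   ] yaz 75.0 w 0.0638 F [1.5 0.7 0.7] T [ 0.16 -0.58  0.02] q [-0.2    0.342 -0.216  1.753  0.084  1.051  0.864]
tool shift [ 0.0025 -0.001   0.0121]
```

Call:
send_rows(steps=[[0,-0.3,0,0.0022,-0.0005,0,1],[0,0,0,0,0,0,1],[0,0,0,0.0003,0,0.002,1],[0,0,0,0.0003,0,0.002,1],[0,0,0,0.0003,0,0.002,1],[0,0,0,0.0003,0,0.002,1],[0,0,0,0,0,0,1],[0,0,0,0,0,0,1],[0,0,0,0,0,0,1],[0,0,0,0,0,0,1]])

```text
time: 32.25
ee_pos: [0.547, 0.1707, 0.0952]
eef_rot: [0.131, 0.991, 0.002, 0.008]
ft_force: [3.3, 0.7, 1.2]
width: 0.064
```

```bash
python3 -c "
from h import *
go([.545,.1700,.091])"
```

```text
t 32.25 p [0.547  0.1707 0.0952] z [ 0.017  0.001 -1.   ] yaz 75.0 w 0.064 F [3.3 0.7 1.2] T [ 0.1  -0.94  0.02] q [-0.203  0.342 -0.216  1.771  0.091  1.022  0.856]
tool shift [ 0.0018 -0.0012  0.0042]
```

Call:
send_rows(steps=[[0,1,0,0,0,0.001,1],[0,0,0,0,0,0.002,1],[0,0,0,0,0,0.002,1],[0,0,0,0,0,0.001,1],[0,0,0,0,0,0,1],[0,0,0,0,0,0,1],[0,0,0,0,0,0,1],[0,0,0,0,0,0,1],[0,0,0,0,0,0,1],[0,0,0,0,0,0,1]])

```text
time: 33.25
ee_pos: [0.5475, 0.1706, 0.0919]
eef_rot: [0.131, 0.991, 0.003, -0.001]
ft_force: [2.1, 0.4, 3.2]
width: 0.0642
```

```bash
python3 -c "
from h import *
go([.545,.1700,.091])"; python3 m.py e5 .544 .17 .10
```

```text
t 33.25 p [0.5475 0.1706 0.0919] z [-0.001  0.006 -1.   ] yaz 75.0 w 0.0642 F [2.1 0.4 3.2] T [-0.1  -0.74 -0.02] q [-0.197  0.357 -0.216  1.758  0.081  1.034  0.867]
tool shift [ 0.0023 -0.0013  0.0009]
t 33.35 p [0.5475 0.1706 0.0919] z [-0.001  0.006 -1.   ] yaz 75.0 w 0.0639 F [3.4 0.1 2.5] T [-0.11 -0.76  0.01] q [-0.197  0.357 -0.216  1.758  0.081  1.034  0.867]
[334 225] [207 201]
```

View pics/e5.png

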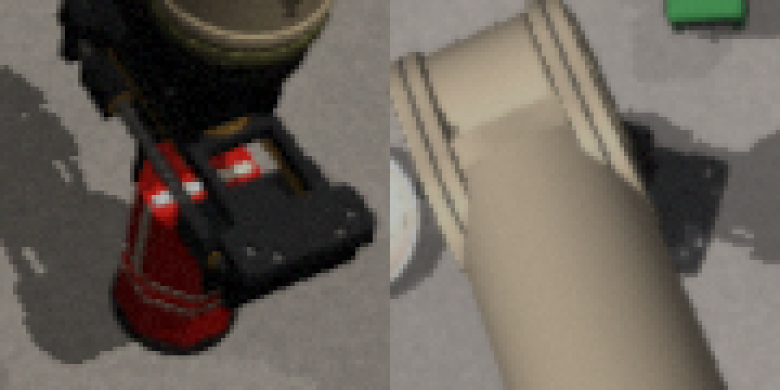

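Seated: it passed well below the lug-blocked level, and the rim meets the shoulder in the picture at (180,300). Now I twist clockwise gently.

Call:
send_rows(steps=[[0,0,4,0,0,0,1],[0,0,4,0,0,0,1],[0,0,4,0,0,0,1],[0,0,4,0,0,0,1],[0,0,4,0,0,0,1],[0,0,4,0,0,0,1],[0,0,4,0,0,0,1],[0,0,4,0,0,0,1],[0,0,0,0,0,0,1],[0,0,0,0,0,0,1]])

```text
time: 34.35
ee_pos: [0.5475, 0.1704, 0.092]
eef_rot: [0.408, 0.913, 0.002, -0.002]
ft_force: [3.0, -1.2, 3.2]
width: 0.0642
```

```bash
python3 -c "
from h import *
go([.545,.1700,.091])"
```

```text
t 34.35 p [0.5475 0.1704 0.092 ] z [-0.001  0.005 -1.   ] yaz 41.9 w 0.0642 F [ 3.  -1.2  3.2] T [-0.11 -0.69 -0.02] q [-0.273  0.351 -0.125  1.762  0.044  1.03   0.317]
tool shift [ 0.0013 -0.0022  0.001 ]
```

Call:
send_rows(steps=[[0,0,2,0,0,0,1],[0,0,2,0,0,0,1],[0,0,2,0,0,0,1],[0,0,1.5,0,0,0,1],[0,0,1.5,0,0,0,1],[0,0,1,0,0,0,1],[0,0,1,0,0,0,1],[0,0,0,0,0,0,1],[0,0,0,0,0,0,1],[0,0,0,0,0,0,1]])

```text
time: 35.35
ee_pos: [0.5471, 0.1699, 0.092]
eef_rot: [0.493, 0.87, 0.001, -0.002]
ft_force: [1.2, -1.6, 4.5]
width: 0.0637
```

```bash
python3 -c "
from h import *
go([.545,.1700,.091])"
```

```text
t 35.35 p [0.5471 0.1699 0.092 ] z [-0.002  0.004 -1.   ] yaz 31.0 w 0.0637 F [ 1.2 -1.6  4.5] T [-0.28 -0.59  0.15] q [-0.298  0.349 -0.096  1.764  0.033  1.03   0.136]
tool shift [ 0.0012 -0.0018  0.001 ]
```

Call:
send_rows(steps=[[0,0,1,0,0,0,1],[0,0,1,0,0,0,1],[0,0,1,0,0,0,1],[0,0,0,0,0,0,1],[0,0,0,0,0,0,1],[0,0,0,0,0,0,1],[0,0,0,0,0,0,1],[0,0,0,0,0,0,1],[0,0,0,0,0,0,1],[0,0,0,0,0,0,1]])

```text
time: 36.35
ee_pos: [0.547, 0.17, 0.0921]
eef_rot: [0.517, 0.856, 0.001, -0.002]
ft_force: [1.4, -0.2, 3.1]
width: 0.0634
```

```bash
python3 -c "
from h import *
go([.545,.1700,.091])"; python3 m.py e6 .544 .17 .08
```

```text
t 36.35 p [0.547  0.17   0.0921] z [-0.002  0.004 -1.   ] yaz 27.8 w 0.0634 F [ 1.4 -0.2  3.1] T [-0.16 -0.51  0.03] q [-0.305  0.348 -0.087  1.765  0.029  1.031  0.083]
tool shift [ 0.0009 -0.0017  0.0011]
t 36.45 p [0.547 0.17  0.092] z [-0.002  0.004 -1.   ] yaz 27.8 w 0.0637 F [ 1.9 -1.5  3.3] T [-0.16 -0.57  0.02] q [-0.305  0.348 -0.087  1.765  0.029  1.031  0.084]
[333 230] [208 201]
```

View pics/e6.png

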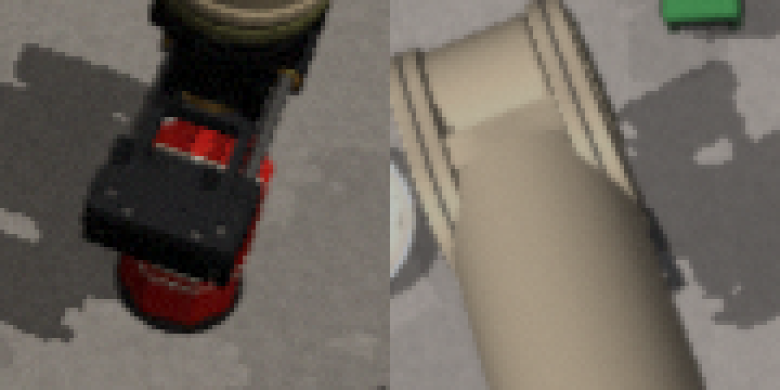

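Call:
send_rows(steps=[[0,0,1,0,0,0,1],[0,0,1,0,0,0,1],[0,0,1,0,0,0,1],[0,0,1,0,0,0,1],[0,0,0,0,0,0,1],[0,0,0,0,0,0,1],[0,0,0,0,0,0,1],[0,0,0,0,0,0,1],[0,0,0,0,0,0,1],[0,0,0,0,0,0,1]])

```text
time: 37.45
ee_pos: [0.5471, 0.1705, 0.0921]
eef_rot: [0.547, 0.837, 0.001, -0.002]
ft_force: [2.1, -0.5, 3.7]
width: 0.0637
```

```bash
python3 -c "
from h import *
go([.545,.1700,.091])"
```

```text
t 37.45 p [0.5471 0.1705 0.0921] z [-0.002  0.004 -1.   ] yaz 23.7 w 0.0637 F [ 2.1 -0.5  3.7] T [-0.15 -0.62  0.89] q [-0.316  0.348 -0.076  1.765  0.025  1.03   0.013]
tool shift [ 0.0004 -0.0021  0.0011]
```

Moment about z rose to 0.9 N m, so it is at the stop. I let go, rise and look.

Call:
send_rows(steps=[[0,0,0,0,0,0,0.5],[0,0,0,0,0,0,0],[0,0,0,0,0,0,-1],[0,0,0,0,0,0,-1],[0,0,0,0,0,0,-1],[0,0,0,0,0,0,-1],[0,0,0,0,0,-0.015,-1],[0,0,0,0,0,-0.03,-1],[0,0,0,0,0,-0.04,-1],[0,0,0,0,0,-0.04,-1]])

```text
time: 38.45
ee_pos: [0.5415, 0.1683, 0.2151]
eef_rot: [0.548, 0.836, -0.006, -0.008]
ft_force: [1.8, -0.4, 0.0]
width: 0.0866
```

Call:
send_rows(steps=[[0,0,0,0,0,-0.03,-1],[0,0,0,-0.02,-0.04,0,-1],[0,0,0,-0.02,-0.04,0,-1],[0,0,0,-0.02,-0.04,0,-1],[0,0,0,-0.02,-0.04,0,-1],[0,0,0,-0.02,-0.04,0,-1],[0,0,0,0,-0.04,0,-1],[0,0,0,0,0,0,-1],[0,0,0,0,0,0,-1],[0,0,0,0,0,0,-1]])

```text
time: 39.45
ee_pos: [0.3576, -0.0234, 0.2648]
eef_rot: [0.549, 0.836, 0.004, -0.002]
ft_force: [-0.5, 0.2, 0.7]
width: 0.0873
```

```bash
python3 m.py f1 .545 .17 .08
```

```text
t 39.55 p [ 0.3579 -0.0232  0.2644] z [ 0.001  0.009 -1.   ] yaz 23.5 w 0.0872 F [-0.   0.7  0.4] T [-0.02  0.01  0.04] q [-0.126 -0.291  0.058  2.042  0.008  1.388  0.338]
[332 230] [208 201]
```

View pics/f1.png

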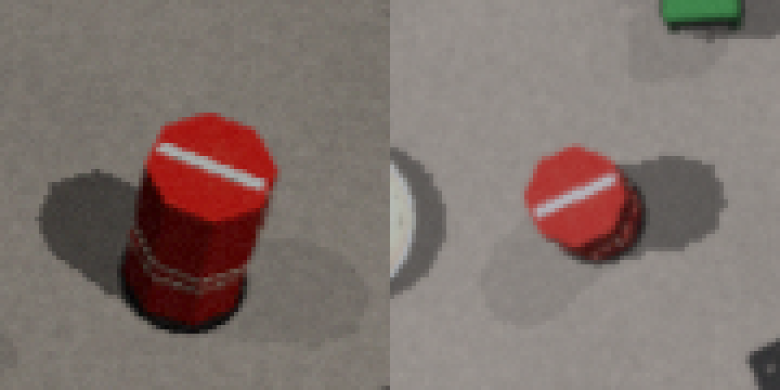

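View pics/f1s.png

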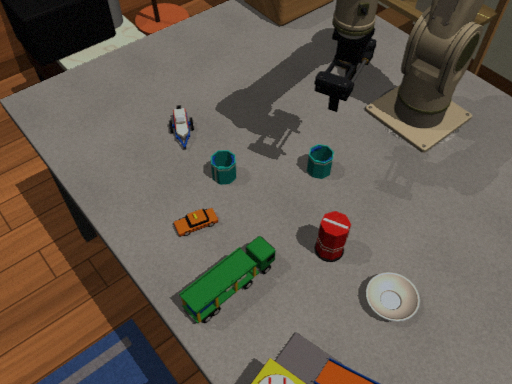

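```bash
python3 - <<'E'
from h import *
C={}
for n,(x,y),dn in(("scene",(332,230),"ds.npy"),("top",(208,201),"dt.npy")):
    i=cv2.imread(f"pics/f1{n[0]}.png");d=np.load(dn);o=(x-45,y-45)
    hsv=cv2.cvtColor(i,cv2.COLOR_BGR2HSV);w=np.zeros(d.shape,bool);w[o[1]:o[1]+90,o[0]:o[0]+90]=1
    uv,X=cloud(n,d,w);k=(X[:,2]>.105)&(X[:,2]<.125)&(np.hypot(X[:,0]-.545,X[:,1]-.17)<.045)
    print(n,k.sum(),"crown z",np.median(X[k,2]).round(4),"mid",((X[k].min(0)+X[k].max(0))/2).round(4))
    # plane fit
    A=np.c_[X[k][:,:2]-X[k][:,:2].mean(0),np.ones(k.sum())];print(" slope",np.linalg.lstsq(A,X[k][:,2],rcond=None)[0].round(3))
    u=uv[k];white=(hsv[u[:,1],u[:,0],1]<110)&(i[u[:,1],u[:,0],1]>90)
    P=plane(n,u[white],.115)[:,:2];v=np.linalg.svd(P-P.mean(0))[2][0];print(" stripe n",white.sum(),"az mod180",np.degrees(np.arctan2(v[1],v[0]))%180, P.mean(0).round(4))
E
python3 - <<'E'
import sys;sys.path.insert(0,'.')
import os;os.chdir('.')
from h import *
# compare other toys before/after (scene)
a=cv2.imread('pics/scene0.png');b=cv2.imread('pics/f1s.png')
for nm,(x0,y0,x1,y1) in dict(trailer=(165,100,200,152),t1=(208,148,240,187),t2=(304,143,336,181),taxi=(170,204,222,238),truck=(178,234,280,324),dish=(362,270,424,324)).items():
    print(nm,cv2.absdiff(a,b)[y0:y1,x0:x1].mean().round(2))
i=b[205:265,305:360];cv2.imwrite('pics/f1z.png',cv2.resize(i,None,fx=10,fy=10,interpolation=3))
E
```

```text
scene 631 crown z 0.1157 mid [0.5473 0.1723 0.1132]
 slope [-0.03  -0.016  0.115]
 stripe n 70 az mod180 115.08817050950528 [0.5453 0.1712]
top 410 crown z 0.1157 mid [0.5416 0.174  0.1152]
 slope [-0.009  0.012  0.116]
 stripe n 71 az mod180 117.95095455660905 [0.5437 0.175 ]
trailer 3.01
t1 2.91
t2 2.94
taxi 3.09
truck 2.93
dish 3.21
```

View pics/f1z.png

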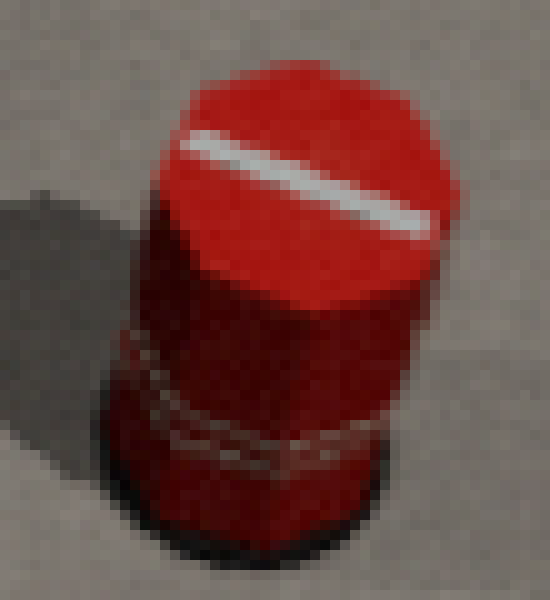

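```bash
python3 -c "
from bench import *
print(close_job());print(read_state()['time'])"
```

```text
the job is handed in; nothing more can be done
None
the job is handed in; nothing more can be done
```

The red upper half is turned over and closed over the yellow canister. I twisted it clockwise to its stop, let go, and handed the job in at about 40 s of the 72 s allowed.

To turn it over, I carried the cup to open shelf, tipped it onto its side, regrasped it and stood it mouth down. I then gripped it from above, lowered it with its lugs in the gaps (a few newtons of contact) and twisted. The moment stayed near zero for the first 47° or so, then rose to 0.9 N m at the stop.

**What the last checks showed:**
- **Seating:** the crown is at z = 115.7 mm in both cameras (115 expected), so the rim is down on the shoulder.
- **Stripes:** the crown stripe lies at 115° (scene camera) and 118° (top camera). The lower half's stripe axis, measured at the start, was about 117–120°. The edges of the two halves look in line in the close crop.
- **Bystanders:** the toys, the turquoise cups and the dish look the same as in the first picture, and the gripper is well clear of everything.

**Disagreements:**
- The two cameras differ by about 3–5 mm in position and about 3° in stripe angle.
- The gripper turned about 51° for the nominal 45°, because of up to about 6° of error in the starting angle and 2–3° of slip in the jaws at the stop.
- I could not see the lower half's own side stripes directly. The alignment rests on its flats and lugs and on the felt stop.

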